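# Fetch the red module from under the loaded lid

### The job

Two parts tins stand on the clear lid of the storage box. Move both tins to the blue side mat, then open the lid wide, take out the module with the red heat sink and lay it flat, right way up, in the orange soldering cradle, lengthwise with it; leave the blue module where it is. Then shut the lid fully and put each tin back upright on the lid exactly where it stood at the start.

Things in the scene. Friction and masses are not known exactly. Their poses are not given: they have to be found in the camera images.
- box: White open storage box, fixed to the bench, 170 (x) x 240 (y) x 60 mm high, walls and floor 5 mm thick, covered by the clear lid. Origin: centre of its underside, on the bench. Its +x side carries the lid's hinge (away from the robot, at most about 13 degrees turned); z up.
- lid (a joint): Hinge of the clear lid, rad: 0 shut, grows as the near edge is raised, 1.9 is the stop. The hinge is stiff by friction: the lid stays at whatever angle it is left and must be pulled or pushed all the way (about 1 to 4 N at the handle); it does not fall shut. The lid is a clear plate 170 x 240 x 6 mm (weight 0.25 kg) with a grey edge; shut, it lies on the box with its upper face 66 mm above the bench.
- lid_hinge (a point): Middle of the lid's hinge line, which runs along the box's y axis on its far rim: 85 mm in +x of the box's origin, 60 mm above the bench. Its frame turns with the lid; shut, its axes are those of the box.
- lid_handle (a point): Middle of the lid's black handle: a round bar, 12 mm thick and 100 mm long, along the box's y axis, held by a 10 mm square post 45 mm to either side of the middle. The bar's axis is 38 mm above the lid's upper face (104 mm above the bench when shut), 70 mm in -x of the box's origin when shut; it lies 155 mm along the lid and 44 mm across it from the hinge line, and moves with the lid. The lid's edge is 15 mm beyond the bar. Frame as lid_hinge.
- tin_yellow: Loose round aluminium tin with a yellow cap, 48 mm diameter (cap 49), 60 mm high, about 0.15 kg, standing on the lid at the start. Origin: centre of its underside; z up. It stands on the hinge-side half of the lid, to the left or right.
- tin_green: Loose tin like the other, with a green cap, on the other side of the lid.
- module_red: Loose power module lying on the box's floor, seen through the lid: green board 56 (x) x 40 (y) x 6 mm, on it a red finned heat sink 40 (x) x 24 (y) mm that reaches up to 40 mm above the board's underside; about 0.12 kg. Origin: centre of the underside; x along its length, z up. Grip the heat sink across its 24 mm.
- module_blue: The same module with a blue heat sink, in the other half of the box. It stays where it is.
- mat: Blue fabric mat, fixed flat on the bench left or right of the box, 190 (x) x 120 (y) x 4 mm. Origin: centre of its underside, on the bench; z up. Side area for both tins.
- cradle: Orange open-topped soldering cradle, fixed on the bench on the other side of the box: outside 80 (x) x 64 (y) x 12 mm high, walls and floor 4 mm thick, on a thin dark steel plate 100 x 84 x 3 mm. Origin: centre of its underside, on the bench; x along its length. The pocket is 72 x 56 mm, its floor 4 mm above the bench.
Not all that is in view belongs to the job. What is shaped like the tin_green but pink is not meant. There is more than one size of the mat; the one meant has the size given above.

How it is judged:
By the outcome, as a careful person would: the job done as asked, in the order asked, and still so for the second after the job is handed in, with the robot touching nothing.
It also fails if it takes over 141 s, if anything falls off the work surface, if the arm or the gripper's body presses on something with over 40 N, if the wrist force passes 120 N, or if a joint passes its speed limit or range.

### The arm

A 6-joint arm with a two-finger parallel gripper is mounted at the origin on the work surface. World frame = base frame: x ahead of the robot, y to its left, z up, the work surface at z = 0. Lengths are in m, angles in rad, forces in N, time in s.
With the tool pointing down it reaches from about 0.425 to 0.95 m from the base axis. Payload 3.5 kg.
Tool frame: the origin (TCP) lies midway between the tips of the shut fingers; the grasp point (between the pads) lies 19 mm behind it; z points along the fingers, y is the line along which they close (so a half turn about z gives the same grasp; the last joint's range is limited). The gripper opens to 85 mm and grips with 20 to 120 N. Pads are 22 mm wide; open, the fingers measure 114 mm over their backs; the gripper's body (76 mm by 85 mm) begins 54 mm behind the grasp point. The pads swing forward as they close: fully open they stand 13 mm farther back than shut.
Start: joints at [1.116, 0.286, 1.577, -0, 1.279, -0.15], TCP at [0.203, 0.644, 0.231] pointing down, gripper open.
Joint ranges: [-2.77, 2.77], [-0.9, 2.22], [0.21, 2.48], [-1.53, 4.67], [0.24, 2.81], [-2.84, 2.84]. Speed limits (rad/s): [2.79, 2.79, 3.14, 3.14, 3.14, 3.14].

### API

Orientations are given as a 3x3 rotation matrix whose columns are the frame's x, y, z axes.
In Python, from rig import ctrl, optics gives the robot as it stands.
- The arm moves only by the shell command python3 -m jog 'ROWS' [FORCE]. ROWS is JSON, a list of rows, each an object with "turn": the turn, a rotation vector about the tool's x, y, z normalised to -1 to 1, where 1 is 360 degrees, a list of three; "delta_pos": the shift along the tool's x, y, z normalised to -1 to 1, where 1 is 0.25 m, a list of three; "gripper": the gripper's target within -1 to 1 (shut at 1, half-way at 0, fully open at -1). In form: [{"turn": [ax, ay, az], "delta_pos": [tx, ty, tz], "gripper": gripper}, ...]. A call has 1 to 20 rows; each row is the pose to reach, as a shift and turn from the pose commanded when the call began, along the tool's axes at that moment, turning the shorter way round; what a row does not reach only later rows make up. A row lasts 1/8 s, in which the tool goes at most 62.5 mm and 10.7 degrees, less where a joint would pass 70% of its speed; a pose out of reach is approached as far as the arm can. A call with a number of a shift or a turn outside -1 to 1 is refused whole. A call with a gripper value outside its range is refused whole. The fingers move at their own pace and stop on an object; FORCE is the grip in N (left out, the last holds). Time passes only in rows, so rows that repeat a pose let the fingers close. It gives the time, the measured TCP pose, the force, the opening and the grip force at its end, in the units of the state.
- ctrl.get_state(): the state, without advancing time (a new reading comes with each control period).
- optics.snapshot(name): name is "side" or "top" or "wrist"; returns the picture (384x512x3 uint8, blue, green, red); there is no depth.
- optics.camera_params(name): a dict with "mtx" (3x3 intrinsics, pixels), "R" (3x3) and "t" (3): a world point X has camera coordinates R X + t. Camera axes: x right, y down, z forward; pixel columns grow to the right and rows downward; lengths in m; the calibration is good to about 2 mm. A picture is of the moment at which its call begins: read the wrist's pose just before it. camera_params takes no time and is no camera call; for the wrist camera it gives the pose at the moment of the call.
- ctrl.job_done(): hands the job in; it is judged then, once.
The state is a dict: "clock": time; "qpos": joint angles; "qvel": joint speeds; "tau": joint torques, N m; "ee_pos": TCP position; "ee_rot": TCP orientation; "force": force on the tool from outside, world axes, zero at the start; "wrist_torque": the same for the moment, N m; "finger_gap": opening from 0.0 (shut) to 1.0 (fully open); "gripper_force": force on a finger pad.
Only numpy, scipy, OpenCV 4.12 (cv2) and the standard library are available. Lean on these libraries where they do the work, as an engineer would, in place of code of your own. Each camera call takes 0.05 s, during which the arm holds its last target. There are 200 camera calls.

## Working session

There is one attempt and no reset: what is moved stays moved. The work goes in short steps, Python scripts to look and compute and a shell command to move; the robot and the scene stay as the last step left them, time stands still between calls to the robot, and variables do not carry over. Pictures are saved under pics/ and viewed, at most 14 in all, crops included, and the job is handed in when it is done.

```bash
ls; mkdir -p pics
python3 - <<'E'
from rig import ctrl, optics
import cv2,numpy as np
s=ctrl.get_state();print(s)
for n in("top","side"):
    im=optics.snapshot(n);cv2.imwrite(f"pics/{n}0.png",im)
    p=optics.camera_params(n);print(n,p)
E
```

```text
pics
{'clock': 0.0, 'qpos': array([ 1.11601408e+00,  2.87199253e-01,  1.57817120e+00, -4.21705681e-05,
        1.27859815e+00, -1.49975427e-01]), 'qvel': array([ 0.00125298,  0.00024719, -0.00044359,  0.00010817,  0.0001603 ,
        0.00137787]), 'tau': array([-1.72023840e-03, -4.05992210e+01, -2.92616701e+01, -1.97307586e-04,
        5.87362825e-03,  1.48912153e-05]), 'ee_pos': array([0.20224782, 0.64330079, 0.22992792]), 'ee_rot': array([[-9.53908448e-01,  3.00096082e-01, -1.00739967e-03],
       [ 3.00097608e-01,  9.53906072e-01, -2.15219438e-03],
       [ 3.15099555e-04, -2.35531463e-03, -9.99997177e-01]]), 'force': array([-0.08670276, -0.23000565,  0.09164499]), 'wrist_torque': array([ 0.04481405, -0.00518176, -0.06859644]), 'gripper_force': 0.0, 'finger_gap': 1.0017814261639397}
top {'mtx': array([[366.11020437,   0.        , 253.32789172],
       [  0.        , 366.11020437, 189.92776748],
       [  0.        ,   0.        ,   1.        ]]), 'R': array([[-0.02580867, -0.99936934, -0.02438908],
       [-0.9832514 ,  0.02978047, -0.17980492],
       [ 0.18041784,  0.01934007, -0.9833999 ]]), 't': array([-0.08384726,  0.58209969,  1.13379689])}
side {'mtx': array([[400.82519079,   0.        , 255.90114395],
       [  0.        , 400.82519079, 194.78232317],
       [  0.        ,   0.        ,   1.        ]]), 'R': array([[ 0.89227148, -0.45103162, -0.02054467],
       [-0.27201101, -0.50068427, -0.82178177],
       [ 0.36036317,  0.73884081, -0.56943186]]), 't': array([-0.5575224 ,  0.15904797,  0.95628736])}
```

View pics/top0.png

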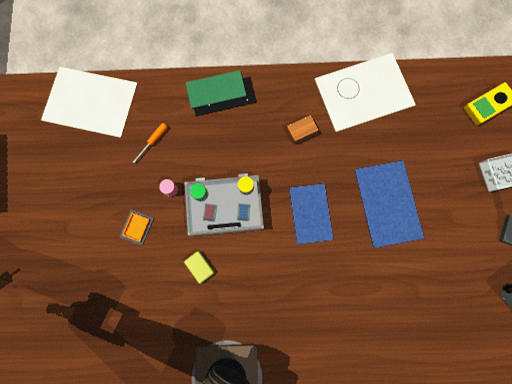

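View pics/side0.png

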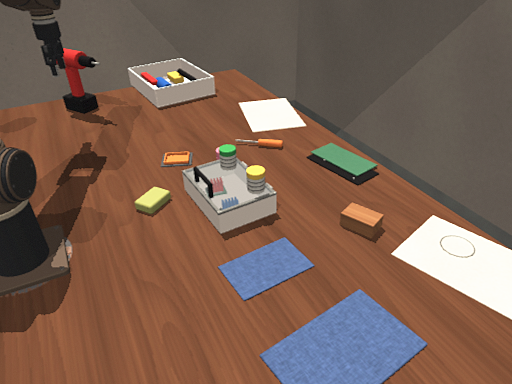

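The top view shows the box at (224,205) with green tin (198,191), yellow tin (246,185), and a pink decoy (168,187). The cradle is at (137,227), and there are two blue mats at (312,213) and (390,203). The red module is at (209,212) and the blue one at (243,212). Now I'll measure these.

```bash
cat > h.py <<'E'
from rig import ctrl, optics
import cv2,numpy as np
def ray(p,uv,z):
    uv=np.atleast_2d(np.asarray(uv,float));K,R,t=p["mtx"],p["R"],p["t"]
    d=(R.T@np.linalg.inv(K)@np.c_[uv,np.ones(len(uv))].T).T;c=-R.T@t
    return c+d*((z-c[2])/d[:,2])[:,None]
def proj(p,X):
    q=(p["R"]@np.atleast_2d(X).T).T+p["t"];q=(p["mtx"]@q.T).T;return q[:,:2]/q[:,2:]
def mask(im,h0,h1,s=90,v=40,roi=None):
    h=cv2.cvtColor(im,cv2.COLOR_BGR2HSV)
    m=cv2.inRange(h,(h0,s,v),(h1,255,255))
    if roi:
        k=np.zeros_like(m);x0,y0,x1,y1=roi;k[y0:y1,x0:x1]=255;m&=k
    return m
def blobs(m,amin=30):
    c,_=cv2.findContours(m,cv2.RETR_EXTERNAL,cv2.CHAIN_APPROX_NONE)
    return sorted([k for k in c if cv2.contourArea(k)>=amin],key=cv2.contourArea,reverse=True)
def cen(k):
    M=cv2.moments(k);return np.array([M["m10"],M["m01"]])/M["m00"]
def rectw(p,k,z):
    """min area rect in world plane z: centre, (long,short) mm, long-axis angle deg"""
    X=ray(p,k[:,0,:],z)[:,:2];c,(w,h),a=cv2.minAreaRect((X*1000).astype(np.float32))
    if w<h:w,h,a=h,w,a+90
    return np.round(c,1),np.round([w,h],1),round((a+90)%180-90,1)
E
python3 - <<'E'
from h import *
np.set_printoptions(suppress=True,precision=4)
for n in("top","side"):
    im=cv2.imread(f"pics/{n}0.png");p=optics.camera_params(n)
    print(n)
    for nm,h0,h1,s,z,am in[("yellow",22,32,150,.06+.066,30),("green",50,75,130,.126,30),("blue",100,125,90,.004,500),("orange",8,20,200,.012,60),("redhs",0,8,80,.045,15),("bluehs",98,125,60,.045,15)]:
        roi=(120,150,450,260) if n=="top" else (100,130,440,384)
        if "hs" in nm: roi=(190,200,258,224) if n=="top" else(205,170,245,212)
        for k in blobs(mask(im,h0,h1,s,40,roi),am)[:4]:
            print(nm,cen(k).round(1),cv2.contourArea(k),ray(p,cen(k),z)[0].round(4),*rectw(p,k,z))
im=cv2.imread("pics/top0.png");cv2.imwrite("pics/topc.png",cv2.resize(im[160:260,115:275],None,fx=5,fy=5,interpolation=cv2.INTER_CUBIC))
im=cv2.imread("pics/side0.png");cv2.imwrite("pics/sidec.png",cv2.resize(im[130:240,150:290],None,fx=5,fy=5,interpolation=cv2.INTER_CUBIC))
E
```

```text
top
yellow [245.3 184.2] 179.0 [ 0.5842 -0.0778  0.126 ] [583.5 -78.2] [46.6 45.7] -1.5
green [197.6 190.9] 178.0 [0.568  0.0681 0.126 ] [567.8  68.3] [46.4 45. ] 44.4
blue [388.6 203.9] 3926.5 [ 0.5277 -0.5466  0.004 ] [ 531.2 -546.1] [266.9 168.1] 8.9
blue [310.7 213.4] 1935.0 [ 0.5033 -0.2877  0.004 ] [ 505.  -287.4] [189.  118.3] 5.3
orange [135.7 226.7] 427.0 [0.4747 0.2938 0.012 ] [475.3 293.6] [79.2 65.5] -21.4
bluehs [243.  211.3] 91.5 [ 0.5117 -0.065   0.045 ] [512.  -65.2] [45.8 24.9] -8.2
side
green [226.9 150. ] 129.5 [0.5645 0.0559 0.126 ] [564.8  56.8] [61.1 40. ] 65.8
blue [344.8 346. ] 9342.0 [ 0.5362 -0.5427  0.004 ] [ 530.2 -547.5] [266.6 167.8] 8.8
blue [264.7 267.9] 2963.0 [ 0.4989 -0.294   0.004 ] [ 503.8 -289.6] [187.7 119.1] 5.3
redhs [217.  186.4] 78.5 [0.5106 0.0137 0.045 ] [513.4  23.6] [67.1 30.3] 72.8
bluehs [229.7 203. ] 63.0 [ 0.5096 -0.0766  0.045 ] [509.7 -73.2] [45.1 35.4] -6.1
```

View pics/topc.png

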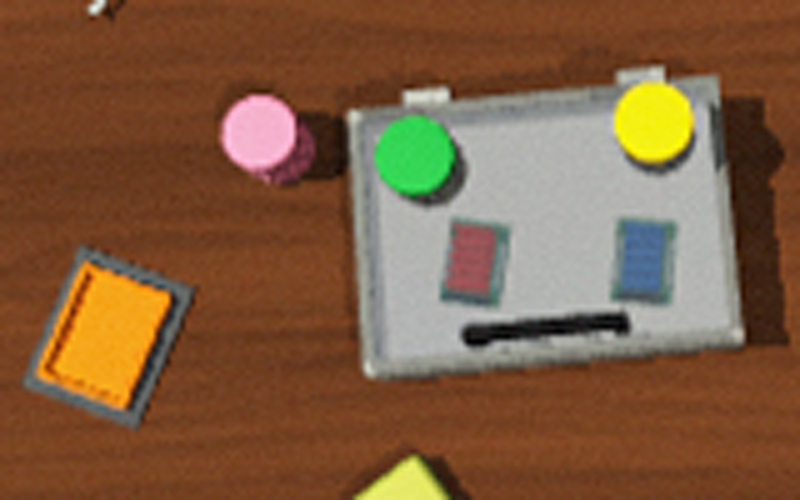

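```bash
cat >> h.py <<'E'
from scipy.spatial.transform import Rotation as Ro
def down(yaw,tilt=0):
    """tool pointing down; tool y axis = (-sin,cos) of yaw deg; tilt deg about the (yawed) world y axis"""
    a=np.radians(yaw);y=np.array([-np.sin(a),np.cos(a),0]);z=np.array([0,0,-1.]);R=np.c_[np.cross(y,z),y,z]
    return Ro.from_rotvec(np.radians(tilt)*np.array([-np.sin(a),np.cos(a),0])).as_matrix()@R
def plan(P,R=None,fromR=None,frompos=None):
    s=ctrl.get_state();R0=s["ee_rot"] if fromR is None else fromR;p0=s["ee_pos"] if frompos is None else frompos
    d=R0.T@(np.asarray(P)-p0)/.25
    t=np.zeros(3) if R is None else Ro.from_matrix(R0.T@R).as_rotvec()/(2*np.pi)
    print("delta",d.round(4).tolist(),"turn",t.round(4).tolist());return d,t
def st():
    s=ctrl.get_state();R=s["ee_rot"];print("t",round(s["clock"],2),"p",s["ee_pos"].round(4),"yaw",round(np.degrees(np.arctan2(-R[0,1],R[1,1])),2),"z",R[:,2].round(3),"F",s["force"].round(1),"gap",round(s["finger_gap"],3),"gf",round(s["gripper_force"],1),"q",s["qpos"].round(2))
E
python3 - <<'E'
from h import *
np.set_printoptions(suppress=True,precision=4)
p=optics.camera_params("top")
c=np.array([[350,112],[718,78],[742,345],[368,375]])/5+[115,160]
X=ray(p,c,.064);print(X,np.linalg.norm(np.diff(X,axis=0),axis=1),X.mean(0))
h=np.array([[475,335],[618,322]])/5+[115,160];X=ray(p,h,.104);print("handle",X)
im=cv2.imread("pics/top0.png")
for k in blobs(mask(im,165,180,60,40,(190,195,258,230))|mask(im,0,8,60,40,(190,195,258,230)),15)[:3]:print("red",ray(p,cen(k),.04)[0],rectw(p,k,.045))
st()
plan([.50,.0,.33],down(5))
E
```

```text
[[ 0.6087  0.1197  0.064 ]
 [ 0.6237 -0.1186  0.064 ]
 [ 0.4516 -0.1288  0.064 ]
 [ 0.4393  0.107   0.064 ]] [0.2388 0.1724 0.2361] [ 0.5308 -0.0051  0.064 ]
handle [[ 0.4592  0.0337  0.104 ]
 [ 0.4647 -0.0536  0.104 ]]
red [0.5158 0.0463 0.04  ] (array([514.9,  45.8]), array([41.6, 27. ]), -7.2)
t 0.1 p [0.2023 0.6433 0.2301] yaw -17.46 z [-0.001 -0.002 -1.   ] F [0.2 0.  0.6] gap 0.997 gf 0.0 q [ 1.12  0.29  1.58 -0.    1.28 -0.15]
delta [-1.9082, -2.0982, -0.3959] turn [-0.0003, -0.0001, -0.0624]
```

```bash
python3 -m jog '[{"turn":[0,0,0],"delta_pos":[-0.95,-1,-0.4],"gripper":-1},{"turn":[0,0,0],"delta_pos":[-0.95,-1,-0.4],"gripper":-1},{"turn":[0,0,0],"delta_pos":[-0.95,-1,-0.4],"gripper":-1},{"turn":[0,0,0],"delta_pos":[-0.95,-1,-0.4],"gripper":-1},{"turn":[0,0,0],"delta_pos":[-0.95,-1,-0.4],"gripper":-1},{"turn":[0,0,0],"delta_pos":[-0.95,-1,-0.4],"gripper":-1},{"turn":[0,0,0],"delta_pos":[-0.95,-1,-0.4],"gripper":-1}]' 40
python3 -m jog '[{"turn":[0,0,-0.0624],"delta_pos":[-0.95,-1,0],"gripper":-1},{"turn":[0,0,-0.0624],"delta_pos":[-0.95,-1,0],"gripper":-1},{"turn":[0,0,-0.0624],"delta_pos":[-0.95,-1,0],"gripper":-1},{"turn":[0,0,-0.0624],"delta_pos":[-0.95,-1,0],"gripper":-1},{"turn":[0,0,-0.0624],"delta_pos":[-0.95,-1,0],"gripper":-1},{"turn":[0,0,-0.0624],"delta_pos":[-0.95,-1,0],"gripper":-1},{"turn":[0,0,-0.0624],"delta_pos":[-0.95,-1,0],"gripper":-1},{"turn":[0,0,-0.0624],"delta_pos":[-0.95,-1,0],"gripper":-1}]'
python3 - <<'E'
from h import *
st();p=optics.camera_params("wrist");cv2.imwrite("pics/w1.png",optics.snapshot("wrist"))
np.save("w1.npy",p,allow_pickle=True);print(p, -p["R"].T@p["t"])
E
```

```text
clock: 0.98
ee_pos: [0.3555, 0.3322, 0.3325]
ee_rot: [[-0.953, 0.305, 0.002], [0.305, 0.953, 0.001], [-0.002, 0.002, -1.0]]
force: [-0.3, 0.7, 0.7]
finger_gap: 0.996
gripper_force: 0.0
clock: 1.98
ee_pos: [0.5053, 0.0254, 0.3304]
ee_rot: [[-0.996, -0.088, -0.002], [-0.088, 0.996, 0.001], [0.002, 0.001, -1.0]]
force: [-0.5, 0.4, -0.4]
finger_gap: 0.997
gripper_force: 0.0
t 1.98 p [0.5053 0.0254 0.3304] yaw 5.03 z [-0.002  0.001 -1.   ] F [-0.5  0.4 -0.4] gap 0.997 gf 0.0 q [-0.15 -0.15  1.86  0.    1.44 -1.81]
{'mtx': array([[268.630866  ,   0.        , 258.13339578],
       [  0.        , 268.630866  , 193.71177019],
       [  0.        ,   0.        ,   1.        ]]), 'R': array([[-0.08734911,  0.99617649,  0.00159443],
       [ 0.94675411,  0.08251745,  0.31120337],
       [ 0.30988191,  0.02869287, -0.950342  ]]), 't': array([ 0.01774606, -0.55174955,  0.31831349])} [0.42528166 0.01871743 0.4741847 ]
```

View pics/w1.png

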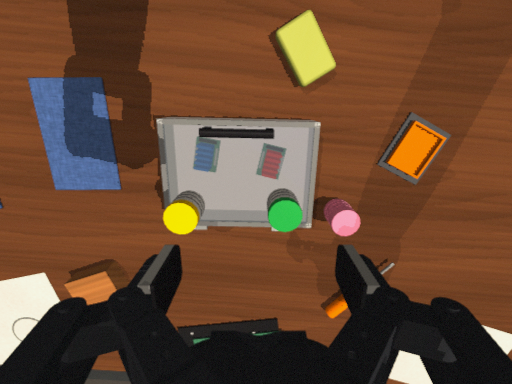

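The wrist view shows the yellow cap at (181,218), green (285,215), and pink decoy (344,219). The red module is at (271,161), the cradle at (414,148), the mat at (75,135), and the handle at (236,132).

Run:
```python
from h import *
np.set_printoptions(suppress=True,precision=4)
p=np.load("w1.npy",allow_pickle=True).item();im=cv2.imread("pics/w1.png")
for nm,h0,h1,s,z,roi in[("yellow",22,34,150,.126,(155,190,210,240)),("green",50,75,130,.126,(260,190,310,240)),("mat",100,125,90,.004,(10,60,135,200)),("orange",8,20,200,.012,(370,100,460,190)),("bluehs",98,125,60,.044,(190,130,225,175)),("red",165,180,60,.044,(245,140,295,185))]:
    m=mask(im,h0,h1,s,40,roi)
    if nm=="red": m|=mask(im,0,8,60,40,roi)
    for k in blobs(m,30)[:2]: print(nm,cen(k).round(1),ray(p,cen(k),z)[0],*rectw(p,k,z))
    if nm in("yellow","green"):
        c,r=cv2.minEnclosingCircle(blobs(m)[0]);X=ray(p,[c],z)[0];print("  circ",X)
g=cv2.cvtColor(im,cv2.COLOR_BGR2GRAY)
m=((g<35)*255).astype(np.uint8);k=np.zeros_like(m);k[122:145,190:282]=255
for b in blobs(m&k,60):print("handle",cen(b),ray(p,cen(b),.104)[0],rectw(p,b,.104))
c=np.array([[157,119],[320,122],[312,227],[164,224]])
X=ray(p,c,.064);print(X,np.linalg.norm(np.diff(X,axis=0),axis=1),X.mean(0))
cv2.imwrite("pics/w1c.png",cv2.resize(im[105:245,145:335],None,fx=4,fy=4,interpolation=cv2.INTER_CUBIC))
```

```text
yellow [180.7 216.9] [ 0.5824 -0.076   0.126 ] [582.9 -75.6] [51.8 48.7] -46.1
  circ [ 0.5818 -0.0763  0.126 ]
green [284.4 214.3] [0.5659 0.0685 0.126 ] [566.6  68.8] [50.  46.5] 5.7
  circ [0.566  0.0687 0.126 ]
mat [ 76. 132.] [ 0.4949 -0.2873  0.004 ] [ 503.2 -286.3] [187.5 118.4] 5.3
orange [415.3 149.2] [0.4723 0.2947 0.012 ] [473.7 294.5] [80.5 68.3] -21.9
bluehs [204.  156.4] [ 0.5101 -0.0608  0.044 ] [510.5 -61.4] [45.3 28.1] -6.3
red [271.  163.8] [0.5128 0.0481 0.044 ] [513.3  48.6] [44.3 25.7] -8.4
handle [237.265  135.8447] [ 0.4663 -0.0055  0.104 ] (array([466. ,  -7.2]), array([97.5,  3.7]), -86.4)
handle [239.1583 130.0563] [ 0.4584 -0.0034  0.104 ] (array([458.7,  -7.6]), array([96.9,  4.1]), -85.9)
[[ 0.4567 -0.1273  0.064 ]
 [ 0.44    0.1125  0.064 ]
 [ 0.6097  0.1261  0.064 ]
 [ 0.6256 -0.1206  0.064 ]] [0.2403 0.1702 0.2473] [ 0.533  -0.0023  0.064 ]
```

View pics/w1c.png

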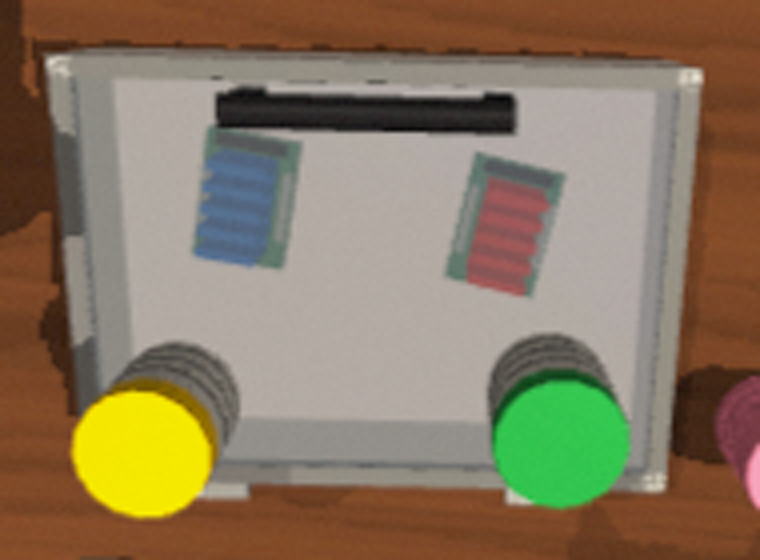

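Run:
```python
from h import *
plan([.583,-.0767,.17],down(5));plan([.583,-.0767,.078],down(5))
```

```text
delta [-0.2744, -0.4365, 0.6422] turn [0.0001, -0.0002, 0.0003]
delta [-0.2749, -0.4369, 1.0102] turn [0.0001, -0.0002, 0.0003]
```

```bash
python3 -m jog '[{"turn":[0,0,0],"delta_pos":[-0.275,-0.437,0.5],"gripper":-1},{"turn":[0,0,0],"delta_pos":[-0.275,-0.437,0.6],"gripper":-1},{"turn":[0,0,0],"delta_pos":[-0.275,-0.437,0.64],"gripper":-1},{"turn":[0,0,0],"delta_pos":[-0.275,-0.437,0.64],"gripper":-1},{"turn":[0,0,0],"delta_pos":[-0.275,-0.437,0.64],"gripper":-1},{"turn":[0,0,0],"delta_pos":[-0.275,-0.437,0.64],"gripper":-1}]'
python3 - <<'E'
from h import *
st();plan([.583,-.0767,.078],down(5))
p=optics.camera_params("wrist");im=optics.snapshot("wrist");cv2.imwrite("pics/w2.png",im)
b=blobs(mask(im,22,34,150,40))
for k in b[:2]:
    c,r=cv2.minEnclosingCircle(k);print(c,r,ray(p,[c],.126),ray(p,cen(k),.126))
E
```

```text
clock: 2.78
ee_pos: [0.5846, -0.0774, 0.1741]
ee_rot: [[-0.996, -0.089, 0.004], [-0.089, 0.996, -0.001], [-0.004, -0.001, -1.0]]
force: [-0.1, 0.4, 0.4]
finger_gap: 0.999
gripper_force: 0.0
t 2.77 p [ 0.5846 -0.0774  0.1741] yaw 5.09 z [ 0.004 -0.001 -1.   ] F [-0.1  0.4  0.4] gap 0.999 gf 0.0 q [-0.3   0.15  1.84  0.    1.14 -1.96]
delta [0.0077, 0.0039, 0.3843] turn [-0.0002, 0.0006, 0.0003]
(258.0885925292969, 212.3412628173828) 31.734058380126953 [[ 0.58245515 -0.07709795  0.126     ]] [[ 0.58252865 -0.07722704  0.126     ]]
```

Yellow centre is confirmed at (0.5825, -0.077), so I descend and grip.

```bash
python3 -m jog '[{"turn":[0,0,0],"delta_pos":[0.008,0.002,0.15],"gripper":-1},{"turn":[0,0,0],"delta_pos":[0.008,0.002,0.3],"gripper":-1},{"turn":[0,0,0],"delta_pos":[0.008,0.002,0.384],"gripper":-1},{"turn":[0,0,0],"delta_pos":[0.008,0.002,0.384],"gripper":-1},{"turn":[0,0,0],"delta_pos":[0.008,0.002,0.384],"gripper":-0.1},{"turn":[0,0,0],"delta_pos":[0.008,0.002,0.384],"gripper":-0.1},{"turn":[0,0,0],"delta_pos":[0.008,0.002,0.384],"gripper":1},{"turn":[0,0,0],"delta_pos":[0.008,0.002,0.384],"gripper":1},{"turn":[0,0,0],"delta_pos":[0.008,0.002,0.384],"gripper":1},{"turn":[0,0,0],"delta_pos":[0.008,0.002,0.384],"gripper":1}]' 30
python3 - <<'E'
from h import *
st();plan([.583,-.0767,.078],down(5))
E
```

```text
clock: 4.08
ee_pos: [0.5829, -0.0784, 0.0776]
ee_rot: [[-0.996, -0.087, 0.003], [-0.087, 0.996, -0.001], [-0.003, -0.001, -1.0]]
force: [-1.5, 0.6, 5.9]
finger_gap: 0.551
gripper_force: 31.0
t 4.08 p [ 0.5829 -0.0784  0.0776] yaw 5.0 z [ 0.003 -0.001 -1.   ] F [-1.5  0.6  5.9] gap 0.551 gf 31.0 q [-0.31  0.27  1.9   0.    0.97 -1.96]
delta [-0.001, 0.0067, -0.0017] turn [-0.0002, 0.0005, 0.0]
```

```bash
python3 -m jog '[{"turn":[0,0,0],"delta_pos":[0,0,-0.2],"gripper":1},{"turn":[0,0,0],"delta_pos":[0,0,-0.4],"gripper":1},{"turn":[0,0,0],"delta_pos":[0.2,-0.5,-0.4],"gripper":1},{"turn":[0,0,0],"delta_pos":[0.2,-0.8,-0.4],"gripper":1},{"turn":[0,0,0],"delta_pos":[0.2,-0.8,-0.3],"gripper":1},{"turn":[0,0,0],"delta_pos":[0.2,-0.8,-0.2],"gripper":1},{"turn":[0,0,0],"delta_pos":[0.2,-0.8,-0.2],"gripper":1},{"turn":[0,0,0],"delta_pos":[0.2,-0.8,-0.2],"gripper":1}]'
python3 - <<'E'
from h import *
st();plan([.549,-.283,.016],down(5))
E
```

```text
clock: 5.08
ee_pos: [0.5494, -0.2811, 0.1256]
ee_rot: [[-0.996, -0.087, 0.0], [-0.087, 0.996, 0.0], [-0.0, 0.0, -1.0]]
force: [-0.5, 0.4, -1.4]
finger_gap: 0.558
gripper_force: 31.7
t 5.08 p [ 0.5494 -0.2811  0.1256] yaw 5.01 z [ 0.  0. -1.] F [-0.5  0.4 -1.4] gap 0.558 gf 31.7 q [-0.64  0.27  1.81  0.    1.07 -2.3 ]
delta [0.0021, -0.0076, 0.4385] turn [0.0001, 0.0, 0.0]
```

```bash
python3 -m jog '[{"turn":[0,0,0],"delta_pos":[0.002,-0.008,0.2],"gripper":1},{"turn":[0,0,0],"delta_pos":[0.002,-0.008,0.35],"gripper":1},{"turn":[0,0,0],"delta_pos":[0.002,-0.008,0.42],"gripper":1},{"turn":[0,0,0],"delta_pos":[0.002,-0.008,0.438],"gripper":1},{"turn":[0,0,0],"delta_pos":[0.002,-0.008,0.438],"gripper":1},{"turn":[0,0,0],"delta_pos":[0.002,-0.008,0.438],"gripper":-0.6},{"turn":[0,0,0],"delta_pos":[0.002,-0.008,0.438],"gripper":-0.6},{"turn":[0,0,0],"delta_pos":[0.002,-0.008,0.438],"gripper":-0.6},{"turn":[0,0,0],"delta_pos":[0.002,-0.008,0.438],"gripper":-0.6}]'
python3 - <<'E'
from h import *
st();plan([.549,-.283,.22],down(5));plan([.566,.0685,.17],down(5),frompos=[.549,-.283,.22])
E
```

```text
clock: 6.2
ee_pos: [0.5489, -0.2839, 0.0161]
ee_rot: [[-0.996, -0.087, 0.0], [-0.087, 0.996, -0.0], [-0.0, -0.0, -1.0]]
force: [-0.2, 0.8, -0.1]
finger_gap: 0.802
gripper_force: 0.0
t 6.2 p [ 0.5489 -0.2839  0.0161] yaw 5.0 z [ 0. -0. -1.] F [-0.2  0.8 -0.1] gap 0.802 gf 0.0 q [-0.64  0.42  1.84 -0.    0.88 -2.3 ]
delta [-0.0008, 0.0034, -0.8156] turn [-0.0, 0.0001, -0.0]
delta [-0.1901, 1.3948, 0.1997] turn [-0.0, 0.0001, -0.0]
```

```bash
python3 -m jog '[{"turn":[0,0,0],"delta_pos":[0,0,-0.2],"gripper":-0.8},{"turn":[0,0,0],"delta_pos":[0,0,-0.45],"gripper":-1},{"turn":[0,0,0],"delta_pos":[0,0,-0.7],"gripper":-1},{"turn":[0,0,0],"delta_pos":[0,0.4,-0.8],"gripper":-1},{"turn":[0,0,0],"delta_pos":[-0.1,0.9,-0.8],"gripper":-1},{"turn":[0,0,0],"delta_pos":[-0.1,1,-0.8],"gripper":-1},{"turn":[0,0,0],"delta_pos":[-0.1,1,-0.8],"gripper":-1}]'
python3 -m jog '[{"turn":[0,0,0],"delta_pos":[-0.09,0.4,0],"gripper":-1},{"turn":[0,0,0],"delta_pos":[-0.09,0.4,0.18],"gripper":-1},{"turn":[0,0,0],"delta_pos":[-0.09,0.4,0.18],"gripper":-1},{"turn":[0,0,0],"delta_pos":[-0.09,0.4,0.18],"gripper":-1},{"turn":[0,0,0],"delta_pos":[-0.09,0.4,0.18],"gripper":-1}]'
python3 - <<'E'
from h import *
st();plan([.566,.0685,.078],down(5))
p=optics.camera_params("wrist");im=optics.snapshot("wrist");cv2.imwrite("pics/w3.png",im)
for k in blobs(mask(im,50,75,130,40),500)[:2]:
    c,r=cv2.minEnclosingCircle(k);print(c,r,ray(p,[c],.126),ray(p,cen(k),.126))
E
```

```text
clock: 7.08
ee_pos: [0.5516, -0.0345, 0.216]
ee_rot: [[-0.996, -0.087, 0.001], [-0.087, 0.996, -0.0], [-0.001, -0.0, -1.0]]
force: [1.3, 0.1, -0.5]
finger_gap: 1.002
gripper_force: 0.0
clock: 7.7
ee_pos: [0.5666, 0.0641, 0.1723]
ee_rot: [[-0.996, -0.086, 0.003], [-0.086, 0.996, -0.0], [-0.003, -0.001, -1.0]]
force: [0.4, -0.2, 0.3]
finger_gap: 0.999
gripper_force: 0.0
t 7.7 p [0.5666 0.0641 0.1723] yaw 4.91 z [ 0.003 -0.    -1.   ] F [ 0.4 -0.2  0.3] gap 0.999 gf 0.0 q [-0.07  0.11  1.89 -0.    1.13 -1.72]
delta [0.0019, 0.0182, 0.3771] turn [-0.0001, 0.0005, -0.0003]
(264.09375, 215.1875) 31.593910217285156 [[0.5656424  0.06910296 0.126     ]] [[0.56567921 0.06900786 0.126     ]]
```

```bash
python3 -m jog '[{"turn":[0,0,0],"delta_pos":[0.003,0.022,0.15],"gripper":-1},{"turn":[0,0,0],"delta_pos":[0.003,0.022,0.3],"gripper":-1},{"turn":[0,0,0],"delta_pos":[0.003,0.022,0.377],"gripper":-1},{"turn":[0,0,0],"delta_pos":[0.003,0.022,0.377],"gripper":-1},{"turn":[0,0,0],"delta_pos":[0.003,0.022,0.377],"gripper":-0.1},{"turn":[0,0,0],"delta_pos":[0.003,0.022,0.377],"gripper":-0.1},{"turn":[0,0,0],"delta_pos":[0.003,0.022,0.377],"gripper":1},{"turn":[0,0,0],"delta_pos":[0.003,0.022,0.377],"gripper":1},{"turn":[0,0,0],"delta_pos":[0.003,0.022,0.377],"gripper":1},{"turn":[0,0,0],"delta_pos":[0.003,0.022,0.377],"gripper":1}]' 30
python3 - <<'E'
from h import *
st();s=ctrl.get_state();plan([.459,-.291,.13],down(5),frompos=s["ee_pos"])
E
```

```text
clock: 9.0
ee_pos: [0.5657, 0.0705, 0.0784]
ee_rot: [[-0.996, -0.087, 0.003], [-0.087, 0.996, -0.0], [-0.003, -0.001, -1.0]]
force: [-0.8, -1.2, 5.6]
finger_gap: 0.554
gripper_force: 31.1
t 9.0 p [0.5657 0.0705 0.0784] yaw 5.01 z [ 0.003 -0.    -1.   ] F [-0.8 -1.2  5.6] gap 0.554 gf 31.1 q [-0.05  0.23  1.95 -0.    0.96 -1.71]
delta [0.5508, -1.4033, -0.2073] turn [-0.0001, 0.0005, 0.0]
```

```bash
python3 -m jog '[{"turn":[0,0,0],"delta_pos":[0,0,-0.2],"gripper":1},{"turn":[0,0,0],"delta_pos":[0,0,-0.45],"gripper":1},{"turn":[0,0,0],"delta_pos":[0.1,-0.3,-0.6],"gripper":1},{"turn":[0,0,0],"delta_pos":[0.2,-0.6,-0.6],"gripper":1},{"turn":[0,0,0],"delta_pos":[0.3,-0.8,-0.6],"gripper":1},{"turn":[0,0,0],"delta_pos":[0.4,-1,-0.6],"gripper":1},{"turn":[0,0,0],"delta_pos":[0.4,-1,-0.6],"gripper":1}]'
python3 -m jog '[{"turn":[0,0,0],"delta_pos":[0.15,-0.2,0],"gripper":1},{"turn":[0,0,0],"delta_pos":[0.15,-0.4,0.1],"gripper":1},{"turn":[0,0,0],"delta_pos":[0.15,-0.4,0.3],"gripper":1},{"turn":[0,0,0],"delta_pos":[0.15,-0.4,0.4],"gripper":1},{"turn":[0,0,0],"delta_pos":[0.15,-0.4,0.4],"gripper":1},{"turn":[0,0,0],"delta_pos":[0.15,-0.4,0.4],"gripper":1}]'
python3 - <<'E'
from h import *
st();plan([.459,-.291,.0165],down(5))
E
```

```text
clock: 9.88
ee_pos: [0.4848, -0.1893, 0.2257]
ee_rot: [[-0.996, -0.084, -0.001], [-0.084, 0.996, 0.0], [0.001, 0.0, -1.0]]
force: [0.3, -0.4, -2.0]
finger_gap: 0.553
gripper_force: 32.0
clock: 10.62
ee_pos: [0.4584, -0.2903, 0.1275]
ee_rot: [[-0.996, -0.087, 0.001], [-0.087, 0.996, -0.001], [-0.001, -0.001, -1.0]]
force: [-0.3, -0.7, -1.2]
finger_gap: 0.552
gripper_force: 32.1
t 10.62 p [ 0.4584 -0.2903  0.1275] yaw 5.02 z [ 0.001 -0.001 -1.   ] F [-0.3 -0.7 -1.2] gap 0.552 gf 32.1 q [-0.75  0.11  1.99  0.    1.05 -2.41]
delta [-0.0015, -0.0026, 0.4439] turn [-0.0002, 0.0002, 0.0001]
```

```bash
python3 -m jog '[{"turn":[0,0,0],"delta_pos":[-0.002,-0.003,0.2],"gripper":1},{"turn":[0,0,0],"delta_pos":[-0.002,-0.003,0.35],"gripper":1},{"turn":[0,0,0],"delta_pos":[-0.002,-0.003,0.42],"gripper":1},{"turn":[0,0,0],"delta_pos":[-0.002,-0.003,0.443],"gripper":1},{"turn":[0,0,0],"delta_pos":[-0.002,-0.003,0.443],"gripper":1},{"turn":[0,0,0],"delta_pos":[-0.002,-0.003,0.443],"gripper":-0.6},{"turn":[0,0,0],"delta_pos":[-0.002,-0.003,0.443],"gripper":-0.6},{"turn":[0,0,0],"delta_pos":[-0.002,-0.003,0.443],"gripper":-0.6},{"turn":[0,0,0],"delta_pos":[-0.002,-0.003,0.443],"gripper":-0.6},{"turn":[0,0,0],"delta_pos":[-0.002,-0.003,0.2],"gripper":-0.6},{"turn":[0,0,0],"delta_pos":[0,0,-0.05],"gripper":-0.6},{"turn":[0,0,0],"delta_pos":[0,0,-0.3],"gripper":-0.6},{"turn":[0,0,0],"delta_pos":[0,0.2,-0.4],"gripper":0.1},{"turn":[0,0,0],"delta_pos":[0,0.2,-0.4],"gripper":0.1}]'
python3 - <<'E'
from h import *
st();plan([.462,-.007,.2],down(-86.2))
im=optics.snapshot("side");cv2.imwrite("pics/s1.png",im[130:384,150:400])
E
```

```text
clock: 12.38
ee_pos: [0.4545, -0.2391, 0.2296]
ee_rot: [[-0.996, -0.09, 0.005], [-0.09, 0.996, -0.003], [-0.004, -0.004, -1.0]]
force: [0.5, -1.1, 0.2]
finger_gap: 0.452
gripper_force: 0.0
t 12.38 p [ 0.4545 -0.2391  0.2296] yaw 5.14 z [ 0.005 -0.003 -1.   ] F [ 0.5 -1.1  0.2] gap 0.452 gf 0.0 q [-0.68 -0.08  1.97  0.    1.24 -2.34]
delta [-0.1127, 0.9223, 0.1154] turn [0.0001, 0.001, 0.2537]
```

View pics/s1.png

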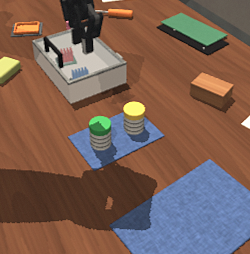

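Both tins stand upright on the small mat, green at (100,130) and yellow at (134,113) in the crop. Next is the handle.

```bash
python3 -m jog '[{"turn":[0,0,0.2537],"delta_pos":[-0.113,0.922,0.1],"gripper":0.1},{"turn":[0,0,0.2537],"delta_pos":[-0.113,0.922,0.1],"gripper":0.1},{"turn":[0,0,0.2537],"delta_pos":[-0.113,0.922,0.1],"gripper":0.1},{"turn":[0,0,0.2537],"delta_pos":[-0.113,0.922,0.1],"gripper":0.1},{"turn":[0,0,0.2537],"delta_pos":[-0.113,0.922,0.1],"gripper":0.1},{"turn":[0,0,0.2537],"delta_pos":[-0.113,0.922,0.1],"gripper":0.1},{"turn":[0,0,0.2537],"delta_pos":[-0.113,0.922,0.1],"gripper":0.1},{"turn":[0,0,0.2537],"delta_pos":[-0.113,0.922,0.1],"gripper":0.1},{"turn":[0,0,0.2537],"delta_pos":[-0.113,0.922,0.1],"gripper":0.1},{"turn":[0,0,0.2537],"delta_pos":[-0.113,0.922,0.1],"gripper":0.1},{"turn":[0,0,0.2537],"delta_pos":[-0.113,0.922,0.1],"gripper":0.1}]'
python3 - <<'E'
from h import *
st();plan([.462,-.007,.089],down(-86.2))
p=optics.camera_params("wrist");im=optics.snapshot("wrist");cv2.imwrite("pics/w4.png",im)
X=proj(p,[[.462,-.007,.104],[.465,-.057,.104],[.459,.043,.104]]);print(X)
for q in X[:1]:cv2.circle(im,tuple(int(round(v)) for v in q),2,(0,0,255),-1)
cv2.imwrite("pics/w4m.png",im)
E
```

```text
clock: 13.8
ee_pos: [0.4613, -0.0084, 0.2005]
ee_rot: [[-0.066, 0.998, -0.002], [0.998, 0.066, 0.0], [0.0, -0.002, -1.0]]
force: [-0.6, -0.0, -0.4]
finger_gap: 0.451
gripper_force: 0.0
t 13.8 p [ 0.4613 -0.0084  0.2005] yaw -86.22 z [-0.002  0.    -1.   ] F [-0.6 -0.  -0.4] gap 0.451 gf 0.0 q [-0.24 -0.17  2.11 -0.    1.2  -0.3 ]
delta [0.0052, 0.004, 0.4458] turn [-0.0003, -0.0001, -0.0001]
[[259.39198422 194.3421723 ]
 [259.03602808 241.89396745]
 [259.79490119 140.51693059]]
```

View pics/w4m.png

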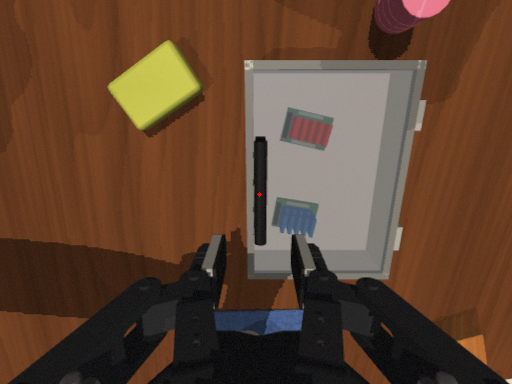

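```bash
python3 -m jog '[{"turn":[0,0,0],"delta_pos":[0.005,0.004,0.2],"gripper":0.1},{"turn":[0,0,0],"delta_pos":[0.005,0.004,0.35],"gripper":0.1},{"turn":[0,0,0],"delta_pos":[0.005,0.004,0.44],"gripper":0.1},{"turn":[0,0,0],"delta_pos":[0.005,0.004,0.456],"gripper":0.1},{"turn":[0,0,0],"delta_pos":[0.005,0.004,0.456],"gripper":0.1},{"turn":[0,0,0],"delta_pos":[0.005,0.004,0.456],"gripper":1},{"turn":[0,0,0],"delta_pos":[0.005,0.004,0.456],"gripper":1},{"turn":[0,0,0],"delta_pos":[0.005,0.004,0.456],"gripper":1},{"turn":[0,0,0],"delta_pos":[0.005,0.004,0.456],"gripper":1}]' 30
python3 - <<'E'
from h import *
st()
f=np.radians(15.85)
for a in list(range(6,103,6)):
    t=f+np.radians(a);print(a,round((np.cos(f)-np.cos(t))*.6445,3),round(-(np.sin(t)-np.sin(f))*.6445,3))
E
```

```text
clock: 14.98
ee_pos: [0.4628, -0.007, 0.0888]
ee_rot: [[-0.065, 0.998, 0.0], [0.998, 0.065, -0.001], [-0.001, 0.0, -1.0]]
force: [-2.5, -0.4, 5.3]
finger_gap: 0.127
gripper_force: 29.5
t 14.97 p [ 0.4628 -0.007   0.0888] yaw -86.3 z [ 0.    -0.001 -1.   ] F [-2.5 -0.4  5.3] gap 0.127 gf 29.5 q [-0.23 -0.01  2.19 -0.    0.96 -0.3 ]
6 0.022 -0.064
12 0.05 -0.125
18 0.085 -0.183
24 0.125 -0.237
30 0.171 -0.286
36 0.222 -0.331
42 0.277 -0.37
48 0.336 -0.403
54 0.398 -0.429
60 0.462 -0.449
66 0.529 -0.462
72 0.596 -0.468
78 0.663 -0.467
84 0.73 -0.459
90 0.796 -0.444
96 0.86 -0.422
102 0.921 -0.394
```

```bash
python3 -m jog '[{"turn":[0,0,0],"delta_pos":[0,0.022,-0.064],"gripper":1},{"turn":[0,0,0],"delta_pos":[0,0.05,-0.125],"gripper":1},{"turn":[0,0,0],"delta_pos":[0,0.085,-0.183],"gripper":1},{"turn":[0,0,0],"delta_pos":[0,0.125,-0.237],"gripper":1},{"turn":[0,0,0],"delta_pos":[0,0.171,-0.286],"gripper":1},{"turn":[0,0,0],"delta_pos":[0,0.222,-0.331],"gripper":1},{"turn":[0,0,0],"delta_pos":[0,0.277,-0.37],"gripper":1},{"turn":[0,0,0],"delta_pos":[0,0.336,-0.403],"gripper":1},{"turn":[0,0,0],"delta_pos":[0,0.336,-0.403],"gripper":1}]'
python3 - <<'E'
from h import *
st();im=optics.snapshot("side");cv2.imwrite("pics/s2.png",cv2.resize(im[60:260,120:330],None,fx=2,fy=2))
E
```

```text
clock: 16.1
ee_pos: [0.5483, -0.0013, 0.1929]
ee_rot: [[-0.064, 0.998, 0.004], [0.998, 0.064, -0.0], [-0.0, 0.004, -1.0]]
force: [-4.6, -0.9, 9.3]
finger_gap: 0.123
gripper_force: 31.2
t 16.1 p [ 0.5483 -0.0013  0.1929] yaw -86.32 z [ 0.004 -0.    -1.   ] F [-4.6 -0.9  9.3] gap 0.123 gf 31.2 q [-0.19  0.04  1.93  0.    1.17 -0.25]
```

View pics/s2.png

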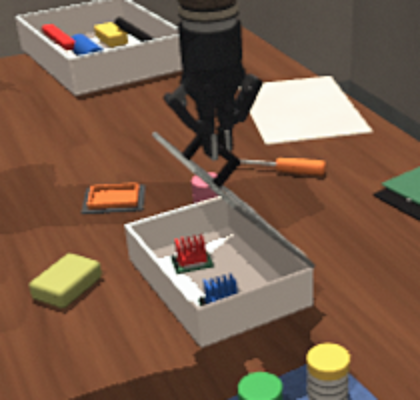

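The lid is about 48° open and held at the bar, with the red and blue modules standing inside. I continue the arc to about 102°.

```bash
python3 -m jog '[{"turn":[0,0,0],"delta_pos":[0,0.062,-0.026],"gripper":1},{"turn":[0,0,0],"delta_pos":[0,0.126,-0.046],"gripper":1},{"turn":[0,0,0],"delta_pos":[0,0.193,-0.059],"gripper":1},{"turn":[0,0,0],"delta_pos":[0,0.26,-0.065],"gripper":1},{"turn":[0,0,0],"delta_pos":[0,0.327,-0.064],"gripper":1},{"turn":[0,0,0],"delta_pos":[0,0.394,-0.056],"gripper":1},{"turn":[0,0,0],"delta_pos":[0,0.46,-0.041],"gripper":1},{"turn":[0,0,0],"delta_pos":[0,0.524,-0.019],"gripper":1},{"turn":[0,0,0],"delta_pos":[0,0.585,0.009],"gripper":1},{"turn":[0,0,0],"delta_pos":[0,0.585,0.009],"gripper":1},{"turn":[0,0,0],"delta_pos":[0,0.585,0.009],"gripper":1}]'
python3 - <<'E'
from h import *
st();im=optics.snapshot("side");cv2.imwrite("pics/s3.png",cv2.resize(im[60:260,120:330],None,fx=2,fy=2))
E
```

```text
clock: 17.52
ee_pos: [0.6938, 0.0084, 0.188]
ee_rot: [[-0.064, 0.998, 0.006], [0.998, 0.064, 0.001], [0.0, 0.006, -1.0]]
force: [3.8, 0.8, 2.1]
finger_gap: 0.127
gripper_force: 31.4
t 17.52 p [0.6938 0.0084 0.188 ] yaw -86.33 z [ 0.006  0.001 -1.   ] F [3.8 0.8 2.1] gap 0.127 gf 31.4 q [-0.13  0.36  1.57  0.    1.21 -0.2 ]
```

View pics/s3.png

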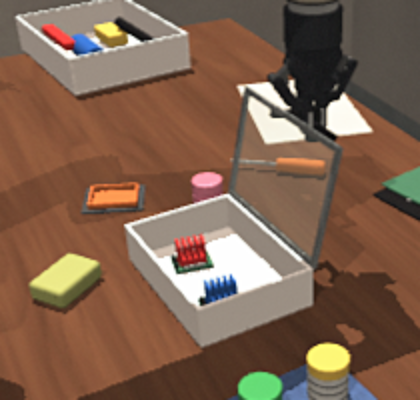

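The lid stands slightly past vertical. I release the bar with a small opening and retreat upward.

```bash
python3 -m jog '[{"turn":[0,0,0],"delta_pos":[0,0,0],"gripper":0.4},{"turn":[0,0,0],"delta_pos":[0,0,0],"gripper":0.4},{"turn":[0,0,0],"delta_pos":[0,0,0],"gripper":0.4},{"turn":[0,0,0],"delta_pos":[0,0.01,-0.15],"gripper":0.4},{"turn":[0,0,0],"delta_pos":[0,0.01,-0.4],"gripper":0.4},{"turn":[0,0,0],"delta_pos":[0,0.01,-0.65],"gripper":0.4},{"turn":[0,0,0],"delta_pos":[0,0,-0.72],"gripper":0},{"turn":[0,0,0],"delta_pos":[0,0,-0.72],"gripper":-0.4}]'
python3 - <<'E'
from h import *
st();plan([.50,.04,.29],down(-8))
E
```

```text
clock: 18.58
ee_pos: [0.6924, 0.0079, 0.3676]
ee_rot: [[-0.064, 0.998, 0.003], [0.998, 0.064, -0.0], [-0.001, 0.003, -1.0]]
force: [0.3, -0.3, -0.5]
finger_gap: 0.687
gripper_force: 0.0
t 18.57 p [0.6924 0.0079 0.3676] yaw -86.34 z [ 0.003 -0.    -1.   ] F [ 0.3 -0.3 -0.5] gap 0.687 gf 0.0 q [-0.13  0.26  1.37 -0.    1.51 -0.2 ]
delta [0.1776, -0.7607, 0.3081] turn [0.0003, 0.0004, -0.2176]
```

```bash
python3 -m jog '[{"turn":[0,0,-0.2176],"delta_pos":[0.05,-0.25,0],"gripper":-0.4},{"turn":[0,0,-0.2176],"delta_pos":[0.1,-0.5,0],"gripper":-0.4},{"turn":[0,0,-0.2176],"delta_pos":[0.178,-0.761,0],"gripper":-0.4},{"turn":[0,0,-0.2176],"delta_pos":[0.178,-0.761,0.3],"gripper":-0.4},{"turn":[0,0,-0.2176],"delta_pos":[0.178,-0.761,0.3],"gripper":-0.4},{"turn":[0,0,-0.2176],"delta_pos":[0.178,-0.761,0.3],"gripper":-0.4},{"turn":[0,0,-0.2176],"delta_pos":[0.178,-0.761,0.3],"gripper":-0.4},{"turn":[0,0,-0.2176],"delta_pos":[0.178,-0.761,0.3],"gripper":-0.4},{"turn":[0,0,-0.2176],"delta_pos":[0.178,-0.761,0.3],"gripper":-0.4},{"turn":[0,0,-0.2176],"delta_pos":[0.178,-0.761,0.3],"gripper":-0.4}]'
python3 - <<'E'
from h import *
st();p=optics.camera_params("wrist");im=optics.snapshot("wrist");cv2.imwrite("pics/w5.png",im);np.save("w5.npy",p,allow_pickle=True)
m=mask(im,170,180,120,50)|mask(im,0,7,140,50)
b=[k for k in blobs(m,60) if cen(k)[1]<260]
for k in b[:4]:print(cen(k),cv2.contourArea(k),rectw(p,k,.045))
u,v=map(int,proj(p,[.513,.047,.03])[0]);print(u,v)
cv2.imwrite("pics/w5c.png",cv2.resize(im[max(0,v-60):v+60,max(0,u-75):u+75],None,fx=5,fy=5,interpolation=cv2.INTER_CUBIC))
E
```

```text
clock: 19.82
ee_pos: [0.4988, 0.0403, 0.289]
ee_rot: [[-0.99, 0.14, -0.003], [0.14, 0.99, 0.0], [0.003, -0.0, -1.0]]
force: [-0.4, -1.1, -0.0]
finger_gap: 0.7
gripper_force: 0.0
t 19.82 p [0.4988 0.0403 0.289 ] yaw -8.05 z [-0.003  0.    -1.   ] F [-0.4 -1.1 -0. ] gap 0.7 gf 0.0 q [-0.12 -0.15  1.93 -0.    1.36 -1.55]
[265.00958957 171.50134254] 434.5 (array([512.2,  49.4]), array([43.9, 24. ]), -8.1)
[346.03628389 203.46411483] 418.0 (array([591.3, 167.8]), array([62.6, 50.1]), -25.3)
263 170
```

View pics/w5c.png

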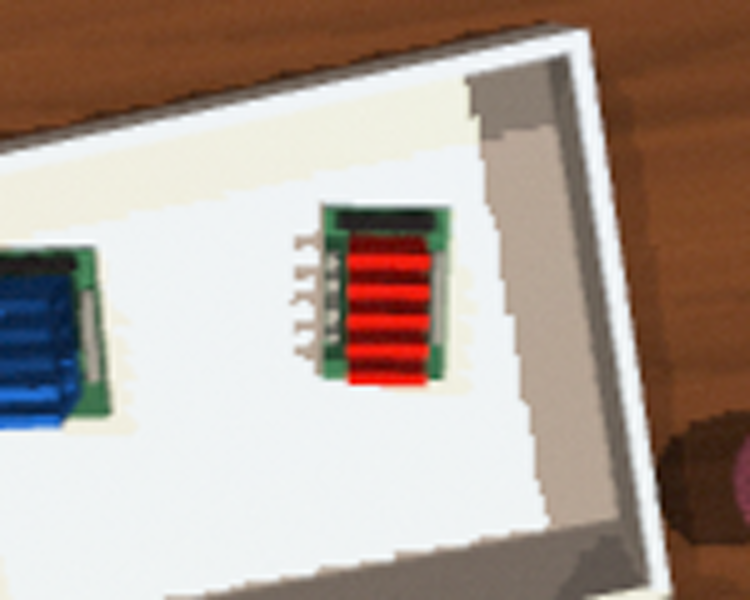

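Run:
```python
from h import *
np.set_printoptions(suppress=True,precision=4)
p=np.load("w5.npy",allow_pickle=True).item()
c=np.array([[322,205],[452,208],[442,380],[320,380]])/5+[188,110]
X=ray(p,c,.011);print(X,X.mean(0),np.linalg.norm(np.diff(X,axis=0),axis=1))
h=np.array([[348,253],[430,253],[428,385],[346,385]])/5+[188,110];Y=ray(p,h,.045);print(Y,Y.mean(0),np.linalg.norm(np.diff(Y,axis=0),axis=1))
plan([.514,.048,.12],down(-8));plan([.514,.048,.008],down(-8))
```

```text
[[0.4844 0.0338 0.011 ]
 [0.4911 0.0741 0.011 ]
 [0.5466 0.0643 0.011 ]
 [0.541  0.0247 0.011 ]] [0.5158 0.0492 0.011 ] [0.0409 0.0564 0.0399]
[[0.4941 0.0407 0.045 ]
 [0.4975 0.0644 0.045 ]
 [0.5373 0.0589 0.045 ]
 [0.5338 0.0345 0.045 ]] [0.5157 0.0496 0.045 ] [0.0239 0.0402 0.0247]
delta [-0.0566, 0.0391, 0.6781] turn [-0.0, -0.0004, -0.0001]
delta [-0.0577, 0.0391, 1.1261] turn [-0.0, -0.0004, -0.0001]
```

```bash
python3 - <<'E'
from h import *
plan([.5157,.0495,.015],down(-9))
E
python3 -m jog '[{"turn":[0,0,0.0026],"delta_pos":[-0.06,0.045,0.25],"gripper":-0.1},{"turn":[0,0,0.0026],"delta_pos":[-0.06,0.045,0.5],"gripper":-0.1},{"turn":[0,0,0.0026],"delta_pos":[-0.06,0.045,0.7],"gripper":-0.1},{"turn":[0,0,0.0026],"delta_pos":[-0.06,0.045,0.7],"gripper":-0.1},{"turn":[0,0,0.0026],"delta_pos":[-0.06,0.045,0.7],"gripper":-0.1}]'
python3 - <<'E'
from h import *
st();plan([.5157,.0495,.015],down(-9))
E
```

```text
delta [-0.0635, 0.046, 1.0981] turn [-0.0, -0.0004, 0.0027]
clock: 20.5
ee_pos: [0.5174, 0.0491, 0.118]
ee_rot: [[-0.988, 0.155, 0.003], [0.155, 0.988, -0.0], [-0.003, 0.0, -1.0]]
force: [0.4, -0.1, 1.1]
finger_gap: 0.555
gripper_force: 0.0
t 20.5 p [0.5174 0.0491 0.118 ] yaw -8.94 z [ 0.003 -0.    -1.   ] F [ 0.4 -0.1  1.1] gap 0.555 gf 0.0 q [-0.1   0.07  2.05 -0.    1.02 -1.52]
delta [0.0082, 0.0003, 0.4119] turn [0.0, 0.0005, 0.0002]
```

```bash
python3 -m jog '[{"turn":[0,0,0],"delta_pos":[0.007,0,0.2],"gripper":-0.1},{"turn":[0,0,0],"delta_pos":[0.007,0,0.32],"gripper":-0.1},{"turn":[0,0,0],"delta_pos":[0.007,0,0.4],"gripper":-0.1},{"turn":[0,0,0],"delta_pos":[0.007,0,0.412],"gripper":-0.1},{"turn":[0,0,0],"delta_pos":[0.007,0,0.412],"gripper":0.3},{"turn":[0,0,0],"delta_pos":[0.007,0,0.412],"gripper":1},{"turn":[0,0,0],"delta_pos":[0.007,0,0.412],"gripper":1},{"turn":[0,0,0],"delta_pos":[0.007,0,0.412],"gripper":1},{"turn":[0,0,0],"delta_pos":[0.007,0,0.412],"gripper":1}]' 40
python3 - <<'E'
from h import *
st()
E
```

```text
clock: 21.62
ee_pos: [0.5165, 0.0493, 0.0154]
ee_rot: [[-0.988, 0.155, 0.005], [0.155, 0.988, -0.001], [-0.005, 0.0, -1.0]]
force: [-0.8, -0.5, 6.5]
finger_gap: 0.274
gripper_force: 41.2
t 21.62 p [0.5165 0.0493 0.0154] yaw -8.93 z [ 0.005 -0.001 -1.   ] F [-0.8 -0.5  6.5] gap 0.274 gf 41.2 q [-0.1   0.24  2.09 -0.    0.81 -1.52]
```

```bash
python3 -m jog '[{"turn":[0,0,0],"delta_pos":[0,0,-0.2],"gripper":1},{"turn":[0,0,0],"delta_pos":[0,0,-0.45],"gripper":1},{"turn":[0,0,0],"delta_pos":[0,0,-0.65],"gripper":1},{"turn":[0,0,0],"delta_pos":[0,0,-0.65],"gripper":1}]'
python3 - <<'E'
from h import *
st();plan([.474,.294,.17],down(-21.6))
E
```

```text
clock: 22.12
ee_pos: [0.5175, 0.0493, 0.1814]
ee_rot: [[-0.988, 0.155, 0.012], [0.155, 0.988, -0.001], [-0.012, 0.001, -1.0]]
force: [0.4, 0.0, -0.1]
finger_gap: 0.274
gripper_force: 40.3
t 22.12 p [0.5175 0.0493 0.1814] yaw -8.92 z [ 0.012 -0.001 -1.   ] F [ 0.4  0.  -0.1] gap 0.274 gf 40.3 q [-0.1  -0.02  2.01  0.    1.14 -1.52]
delta [0.3241, 0.9399, 0.0426] turn [0.0003, 0.0018, 0.0352]
```

```bash
python3 -m jog '[{"turn":[0,0,0.0352],"delta_pos":[0.08,0.25,0],"gripper":1},{"turn":[0,0,0.0352],"delta_pos":[0.16,0.5,0],"gripper":1},{"turn":[0,0,0.0352],"delta_pos":[0.25,0.75,0],"gripper":1},{"turn":[0,0,0.0352],"delta_pos":[0.324,0.94,0],"gripper":1},{"turn":[0,0,0.0352],"delta_pos":[0.324,0.94,0.05],"gripper":1},{"turn":[0,0,0.0352],"delta_pos":[0.324,0.94,0.05],"gripper":1},{"turn":[0,0,0.0352],"delta_pos":[0.324,0.94,0.05],"gripper":1}]'
python3 - <<'E'
from h import *
st();plan([.474,.294,.017],down(-21.6));p=optics.camera_params("wrist");im=optics.snapshot("wrist");cv2.imwrite("pics/w6.png",im);np.save("w6.npy",p,allow_pickle=True)
u,v=map(int,proj(p,[.474,.294,.012])[0]);print(u,v)
for k in blobs(mask(im,8,20,180,40),100)[:3]:print(cen(k),rectw(p,k,.012))
cv2.imwrite("pics/w6c.png",cv2.resize(im[max(0,v-75):v+75,max(0,u-100):u+100],None,fx=4,fy=4,interpolation=cv2.INTER_CUBIC));print(max(0,u-100),max(0,v-75))
E
```

```text
clock: 23.0
ee_pos: [0.4707, 0.2928, 0.1621]
ee_rot: [[-0.929, 0.37, -0.001], [0.37, 0.929, -0.001], [0.001, -0.001, -1.0]]
force: [0.9, -0.6, -1.4]
finger_gap: 0.275
gripper_force: 40.3
t 23.0 p [0.4707 0.2928 0.1621] yaw -21.7 z [-0.001 -0.001 -1.   ] F [ 0.9 -0.6 -1.4] gap 0.275 gf 40.3 q [ 0.37  0.09  1.93 -0.    1.12 -0.82]
delta [-0.0112, 0.01, 0.5803] turn [-0.0002, -0.0002, -0.0003]
259 182
[261.57184681 171.01852184] (array([462.8, 300.5]), array([64.8, 57.4]), 68.3)
159 107
```

View pics/w6c.png

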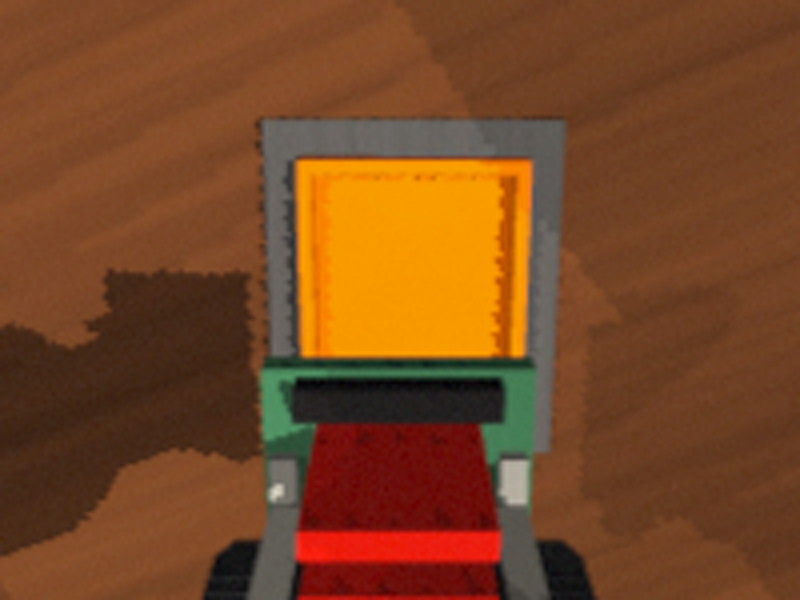

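Run:
```python
from h import *
np.set_printoptions(suppress=True,precision=4)
p=np.load("w6.npy",allow_pickle=True).item();o=np.array([159,107])
a=np.radians(-21.7);ax=np.array([np.cos(a),np.sin(a),0])
C=ray(p,np.array([[296,160],[532,158]])/4+o,.012);print(C,np.linalg.norm(C[1]-C[0]),C.mean(0)+.04*ax)
P=ray(p,np.array([[262,118],[566,120]])/4+o,.003);print("plate",np.linalg.norm(P[1]-P[0]),P.mean(0)+.05*ax)
d=C[1]-C[0];print("yaw",np.degrees(np.arctan2(-d[0],d[1])))
zt=.1621-.0044;B=ray(p,np.array([[262,364],[535,364]])/4+o,zt);print("board",np.linalg.norm(B[1]-B[0]),B.mean(0)+.028*ax, "yaw",np.degrees(np.arctan2(-(B[1]-B[0])[0],(B[1]-B[0])[1])))
```

```text
[[0.4256 0.2816 0.012 ]
 [0.4488 0.3415 0.012 ]] 0.06422018970876961 [0.4744 0.2968 0.012 ]
plate 0.08428994844113673 [0.4747 0.2968 0.003 ]
yaw -21.22704510366805
board 0.039802574568669154 [0.4697 0.294  0.1577] yaw -21.6958176704356
```

```bash
python3 -m jog '[{"turn":[0,0,0],"delta_pos":[-0.013,0.014,0.2],"gripper":1},{"turn":[0,0,0],"delta_pos":[-0.013,0.014,0.4],"gripper":1},{"turn":[0,0,0],"delta_pos":[-0.013,0.014,0.5],"gripper":1},{"turn":[0,0,0],"delta_pos":[-0.013,0.014,0.56],"gripper":1},{"turn":[0,0,0],"delta_pos":[-0.013,0.014,0.586],"gripper":1},{"turn":[0,0,0],"delta_pos":[-0.013,0.014,0.586],"gripper":1},{"turn":[0,0,0],"delta_pos":[-0.013,0.014,0.586],"gripper":1}]'
python3 - <<'E'
from h import *
st()
E
```

```text
clock: 23.92
ee_pos: [0.4761, 0.2967, 0.0178]
ee_rot: [[-0.93, 0.368, 0.002], [0.368, 0.93, 0.001], [-0.002, 0.002, -1.0]]
force: [0.7, 0.5, -1.5]
finger_gap: 0.271
gripper_force: 40.3
t 23.93 p [0.4761 0.2967 0.0178] yaw -21.6 z [ 0.002  0.001 -1.   ] F [ 0.7  0.5 -1.5] gap 0.271 gf 40.3 q [ 0.38  0.31  1.98 -0.    0.84 -0.82]
```

Lower it 3 mm more, release and rise.

```bash
python3 -m jog '[{"turn":[0,0,0],"delta_pos":[0.004,-0.003,0.006],"gripper":1},{"turn":[0,0,0],"delta_pos":[0.004,-0.003,0.011],"gripper":1},{"turn":[0,0,0],"delta_pos":[0.004,-0.003,0.011],"gripper":1},{"turn":[0,0,0],"delta_pos":[0.004,-0.003,0.011],"gripper":0.25},{"turn":[0,0,0],"delta_pos":[0.004,-0.003,0.011],"gripper":0.25},{"turn":[0,0,0],"delta_pos":[0.004,-0.003,0.011],"gripper":0.25},{"turn":[0,0,0],"delta_pos":[0.004,-0.003,-0.1],"gripper":0.25},{"turn":[0,0,0],"delta_pos":[0,0,-0.35],"gripper":0.25},{"turn":[0,0,0],"delta_pos":[0,0,-0.6],"gripper":0.25},{"turn":[0,0,0],"delta_pos":[0,0,-0.85],"gripper":0.25},{"turn":[0,0,0],"delta_pos":[0,0,-1],"gripper":0.25},{"turn":[0,0,0],"delta_pos":[0,0,-1],"gripper":0.4}]'
python3 - <<'E'
from h import *
st();plan([.52,.1,.36],down(-86.3));p=optics.camera_params("wrist");im=optics.snapshot("wrist")
u,v=map(int,proj(p,[.474,.295,.012])[0])
a=cv2.resize(im[max(0,v-60):v+60,max(0,u-60):u+60],(400,400),interpolation=cv2.INTER_CUBIC)
s=optics.snapshot("side");b=cv2.resize(s[90:240,140:290],(400,400),interpolation=cv2.INTER_CUBIC)
cv2.imwrite("pics/c1.png",np.hstack([a,b]))
E
```

```text
clock: 25.42
ee_pos: [0.4769, 0.2971, 0.271]
ee_rot: [[-0.93, 0.368, 0.008], [0.368, 0.93, 0.003], [-0.006, 0.006, -1.0]]
force: [-0.4, 0.6, -1.2]
finger_gap: 0.301
gripper_force: 0.0
t 25.43 p [0.4769 0.2971 0.271 ] yaw -21.6 z [ 0.008  0.003 -1.   ] F [-0.4  0.6 -1.2] gap 0.301 gf 0.0 q [ 0.38  0.    1.82  0.    1.31 -0.82]
delta [-0.453, -0.6672, -0.3571] turn [0.0014, 0.0004, 0.1797]
```

View pics/c1.png

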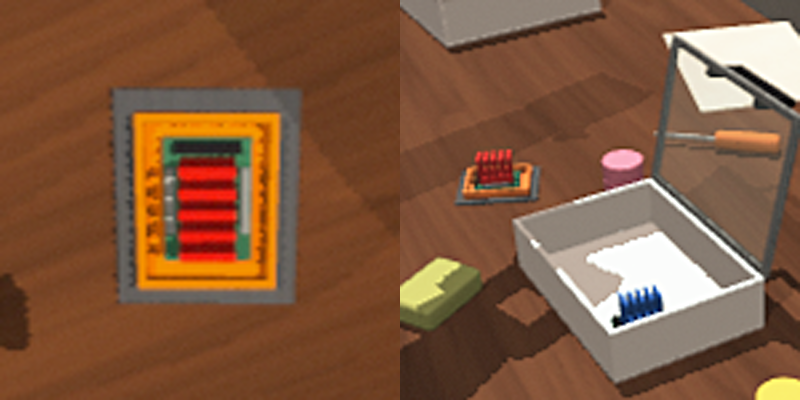

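The red module lies flat in the cradle, centred and aligned. The lid is open and the blue module is untouched. Back to the handle.

```bash
python3 -m jog '[{"turn":[0,0,0.1797],"delta_pos":[-0.1,-0.1,-0.36],"gripper":0.4},{"turn":[0,0,0.1797],"delta_pos":[-0.45,-0.67,-0.36],"gripper":0.4},{"turn":[0,0,0.1797],"delta_pos":[-0.45,-0.67,-0.36],"gripper":0.4},{"turn":[0,0,0.1797],"delta_pos":[-0.45,-0.67,-0.36],"gripper":0.4},{"turn":[0,0,0.1797],"delta_pos":[-0.45,-0.67,-0.36],"gripper":0.4},{"turn":[0,0,0.1797],"delta_pos":[-0.45,-0.67,-0.36],"gripper":0.4},{"turn":[0,0,0.1797],"delta_pos":[-0.45,-0.67,-0.36],"gripper":0.4},{"turn":[0,0,0.1797],"delta_pos":[-0.45,-0.67,-0.36],"gripper":0.4}]'
python3 - <<'E'
from h import *
st();plan([.6935,.008,.36],down(-86.3))
E
```

```text
clock: 26.52
ee_pos: [0.5175, 0.0993, 0.3546]
ee_rot: [[-0.067, 0.998, -0.003], [0.998, 0.067, 0.0], [0.0, -0.003, -1.0]]
force: [0.4, 0.6, -0.0]
finger_gap: 0.3
gripper_force: 0.0
t 26.52 p [0.5175 0.0993 0.3546] yaw -86.13 z [-0.003  0.    -1.   ] F [ 0.4  0.6 -0. ] gap 0.3 gf 0.0 q [-0.   -0.11  1.78 -0.    1.48 -0.07]
delta [-0.4118, 0.6775, -0.0236] turn [-0.0005, -0.0, 0.0005]
```

```bash
python3 -m jog '[{"turn":[0,0,0.0005],"delta_pos":[-0.2,0.35,-0.02],"gripper":0.4},{"turn":[0,0,0.0005],"delta_pos":[-0.41,0.678,-0.02],"gripper":0.4},{"turn":[0,0,0.0005],"delta_pos":[-0.41,0.678,-0.02],"gripper":0.4},{"turn":[0,0,0.0005],"delta_pos":[-0.41,0.678,-0.02],"gripper":0.4},{"turn":[0,0,0.0005],"delta_pos":[-0.41,0.678,-0.02],"gripper":0.4}]'
python3 - <<'E'
from h import *
st();plan([.6937,.0082,.188],down(-86.3));p=optics.camera_params("wrist");im=optics.snapshot("wrist")
cv2.imwrite("pics/w7.png",im);print(proj(p,[.6938,.0084,.207]))
E
```

```text
clock: 27.15
ee_pos: [0.6936, 0.0079, 0.36]
ee_rot: [[-0.062, 0.998, -0.002], [0.998, 0.062, 0.001], [0.001, -0.002, -1.0]]
force: [0.3, -0.3, -0.1]
finger_gap: 0.294
gripper_force: 0.0
t 27.15 p [0.6936 0.0079 0.36  ] yaw -86.43 z [-0.002  0.001 -1.   ] F [ 0.3 -0.3 -0.1] gap 0.294 gf 0.0 q [-0.13  0.27  1.37  0.    1.51 -0.2 ]
delta [0.0005, 0.0021, 0.6881] turn [-0.0004, -0.0001, -0.0004]
[[258.84268223 179.53949343]]
```

View pics/w7.png

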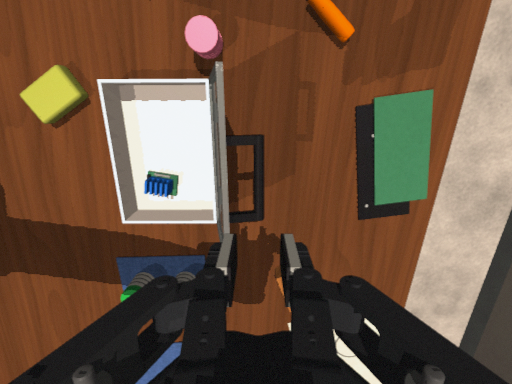

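The bar spans rows 135–220 at column 259, as predicted. I descend and grip it, then close.

```bash
python3 -m jog '[{"turn":[0,0,0],"delta_pos":[0,0.003,0.2],"gripper":0.4},{"turn":[0,0,0],"delta_pos":[0,0.003,0.4],"gripper":0.4},{"turn":[0,0,0],"delta_pos":[0,0.003,0.55],"gripper":0.4},{"turn":[0,0,0],"delta_pos":[0,0.003,0.65],"gripper":0.4},{"turn":[0,0,0],"delta_pos":[0,0.002,0.688],"gripper":0.4},{"turn":[0,0,0],"delta_pos":[0,0.002,0.688],"gripper":0.4},{"turn":[0,0,0],"delta_pos":[0,0.002,0.688],"gripper":1},{"turn":[0,0,0],"delta_pos":[0,0.002,0.688],"gripper":1},{"turn":[0,0,0],"delta_pos":[0,0.002,0.688],"gripper":1}]' 30
python3 - <<'E'
from h import *
st()
E
```

```text
clock: 28.32
ee_pos: [0.6951, 0.0082, 0.1915]
ee_rot: [[-0.062, 0.998, 0.003], [0.998, 0.062, 0.0], [0.0, 0.003, -1.0]]
force: [-0.0, 1.8, 4.2]
finger_gap: 0.127
gripper_force: 30.4
t 28.32 p [0.6951 0.0082 0.1915] yaw -86.47 z [ 0.003  0.    -1.   ] F [-0.   1.8  4.2] gap 0.127 gf 30.4 q [-0.13  0.36  1.56  0.    1.22 -0.2 ]
```

```bash
python3 -m jog '[{"turn":[0,0,0],"delta_pos":[0,-0.061,-0.028],"gripper":1},{"turn":[0,0,0],"delta_pos":[0,-0.125,-0.05],"gripper":1},{"turn":[0,0,0],"delta_pos":[0,-0.191,-0.065],"gripper":1},{"turn":[0,0,0],"delta_pos":[0,-0.258,-0.073],"gripper":1},{"turn":[0,0,0],"delta_pos":[0,-0.325,-0.074],"gripper":1},{"turn":[0,0,0],"delta_pos":[0,-0.392,-0.068],"gripper":1},{"turn":[0,0,0],"delta_pos":[0,-0.459,-0.055],"gripper":1},{"turn":[0,0,0],"delta_pos":[0,-0.523,-0.035],"gripper":1},{"turn":[0,0,0],"delta_pos":[0,-0.585,-0.009],"gripper":1},{"turn":[0,0,0],"delta_pos":[0,-0.585,-0.009],"gripper":1}]'
python3 - <<'E'
from h import *
st()
E
```

```text
clock: 29.58
ee_pos: [0.5476, -0.0016, 0.193]
ee_rot: [[-0.062, 0.998, -0.0], [0.998, 0.062, -0.001], [-0.001, -0.0, -1.0]]
force: [-4.3, -0.1, 5.4]
finger_gap: 0.123
gripper_force: 33.0
t 29.57 p [ 0.5476 -0.0016  0.193 ] yaw -86.46 z [-0.    -0.001 -1.   ] F [-4.3 -0.1  5.4] gap 0.123 gf 33.0 q [-0.19  0.04  1.93 -0.    1.17 -0.25]
```

```bash
python3 -m jog '[{"turn":[0,0,0],"delta_pos":[0,-0.059,0.033],"gripper":1},{"turn":[0,0,0],"delta_pos":[0,-0.114,0.072],"gripper":1},{"turn":[0,0,0],"delta_pos":[0,-0.165,0.117],"gripper":1},{"turn":[0,0,0],"delta_pos":[0,-0.211,0.166],"gripper":1},{"turn":[0,0,0],"delta_pos":[0,-0.251,0.22],"gripper":1},{"turn":[0,0,0],"delta_pos":[0,-0.286,0.278],"gripper":1},{"turn":[0,0,0],"delta_pos":[0,-0.314,0.339],"gripper":1},{"turn":[0,0,0],"delta_pos":[0,-0.336,0.403],"gripper":1},{"turn":[0,0,0],"delta_pos":[0,-0.339,0.415],"gripper":1},{"turn":[0,0,0],"delta_pos":[0,-0.339,0.42],"gripper":1},{"turn":[0,0,0],"delta_pos":[0,-0.339,0.42],"gripper":1}]'
python3 - <<'E'
from h import *
st()
E
```

```text
clock: 30.95
ee_pos: [0.4628, -0.0071, 0.0874]
ee_rot: [[-0.062, 0.998, -0.004], [0.998, 0.062, -0.001], [-0.001, -0.004, -1.0]]
force: [-8.6, -4.6, 10.5]
finger_gap: 0.124
gripper_force: 36.7
t 30.95 p [ 0.4628 -0.0071  0.0874] yaw -86.43 z [-0.004 -0.001 -1.   ] F [-8.6 -4.6 10.5] gap 0.124 gf 36.7 q [-0.23 -0.01  2.19 -0.    0.96 -0.29]
```

```bash
python3 -m jog '[{"turn":[0,0,0],"delta_pos":[0,0,0.012],"gripper":1},{"turn":[0,0,0],"delta_pos":[0,0,0.012],"gripper":1}]'
python3 -m jog '[{"turn":[0,0,0],"delta_pos":[0,0,-0.02],"gripper":0.3},{"turn":[0,0,0],"delta_pos":[0,0,-0.02],"gripper":0.3},{"turn":[0,0,0],"delta_pos":[0,0,-0.02],"gripper":0.3},{"turn":[0,0,0],"delta_pos":[0,0,-0.2],"gripper":0.3},{"turn":[0,0,0],"delta_pos":[0,0,-0.45],"gripper":0.3},{"turn":[0,0,0],"delta_pos":[0,0,-0.6],"gripper":0.1},{"turn":[0,0,0],"delta_pos":[0,0,-0.7],"gripper":-0.3},{"turn":[0,0,0],"delta_pos":[0,0,-0.7],"gripper":-0.6}]'
python3 - <<'E'
from h import *
np.set_printoptions(suppress=True,precision=4)
st();plan([.459,-.12,.25],down(5))
p=optics.camera_params("wrist");im=optics.snapshot("wrist");cv2.imwrite("pics/w8.png",im)
g=cv2.cvtColor(im,cv2.COLOR_BGR2GRAY);m=((g<40)*255).astype(np.uint8);k=np.zeros_like(m);u,v=map(int,proj(p,[.462,-.007,.104])[0]);k[v-60:v+60,u-18:u+18]=255
for b in blobs(m&k,60):print("handle",cen(b),(u,v),rectw(p,b,.104))
E
```

```text
clock: 31.2
ee_pos: [0.4628, -0.007, 0.087]
ee_rot: [[-0.063, 0.998, -0.007], [0.998, 0.063, -0.001], [-0.001, -0.007, -1.0]]
force: [-15.8, -2.3, 25.6]
finger_gap: 0.122
gripper_force: 38.5
clock: 32.2
ee_pos: [0.4648, -0.0065, 0.2604]
ee_rot: [[-0.062, 0.998, 0.004], [0.998, 0.062, -0.001], [-0.001, 0.004, -1.0]]
force: [-0.6, 0.0, -1.4]
finger_gap: 0.801
gripper_force: 0.0
t 32.2 p [ 0.4648 -0.0065  0.2604] yaw -86.47 z [ 0.004 -0.001 -1.   ] F [-0.6  0.  -1.4] gap 0.801 gf 0.0 q [-0.23 -0.22  2.04  0.    1.31 -0.29]
delta [-0.4518, -0.0512, 0.0419] turn [0.0004, 0.0007, -0.2541]
handle [255.67   175.7574] (255, 179) (array([462.1,  -6.5]), array([103.6,  10.6]), -86.4)
```

The lid is at its hard stop (25 N with no motion), with the handle back where it was. Next I fetch the green tin.

```bash
python3 -m jog '[{"turn":[0,0,-0.2541],"delta_pos":[-0.45,-0.05,0],"gripper":-0.8},{"turn":[0,0,-0.2541],"delta_pos":[-0.9,-0.02,0],"gripper":-1},{"turn":[0,0,-0.2541],"delta_pos":[-0.9,-0.02,0],"gripper":-1},{"turn":[0,0,-0.2541],"delta_pos":[-0.9,-0.02,0],"gripper":-1},{"turn":[0,0,-0.2541],"delta_pos":[-0.9,-0.02,0],"gripper":-1},{"turn":[0,0,-0.2541],"delta_pos":[-0.9,-0.02,0],"gripper":-1},{"turn":[0,0,-0.2541],"delta_pos":[-0.9,-0.02,0],"gripper":-1},{"turn":[0,0,-0.2541],"delta_pos":[-0.9,-0.02,0],"gripper":-1},{"turn":[0,0,-0.2541],"delta_pos":[-0.9,-0.02,0],"gripper":-1},{"turn":[0,0,-0.2541],"delta_pos":[-0.9,-0.02,0],"gripper":-1}]'
python3 - <<'E'
from h import *
st();plan([.459,-.291,.13],down(5));plan([.459,-.291,.017],down(5))
p=optics.camera_params("wrist");im=optics.snapshot("wrist");cv2.imwrite("pics/w9.png",im)
for h0,h1 in((50,75),(22,34)):
  for k in blobs(mask(im,h0,h1,130,40),300)[:2]:
    c,r=cv2.minEnclosingCircle(k);print(np.round(c),r,ray(p,[c],.064))
E
```

```text
clock: 33.5
ee_pos: [0.4717, -0.2306, 0.2559]
ee_rot: [[-0.996, -0.085, -0.003], [-0.085, 0.996, 0.003], [0.003, 0.003, -1.0]]
force: [-0.2, 0.2, -0.3]
finger_gap: 0.999
gripper_force: 0.0
t 33.5 p [ 0.4717 -0.2306  0.2559] yaw 4.89 z [-0.003  0.003 -1.   ] F [-0.2  0.2 -0.3] gap 0.999 gf 0.0 q [-0.65 -0.06  1.91  0.    1.3  -2.3 ]
delta [0.0694, -0.2378, 0.5032] turn [0.0005, -0.0005, -0.0003]
delta [0.068, -0.2392, 0.9552] turn [0.0005, -0.0005, -0.0003]
[210. 160.] 19.452348709106445 [[ 0.46076231 -0.29085681  0.064     ]]
[498.  84.] 42.865875244140625 [[0.34352166 0.03984572 0.064     ]]
[214. 224.] 18.17780113220215 [[ 0.54936943 -0.28289665  0.064     ]]
```

```bash
python3 -m jog '[{"turn":[0,0,0],"delta_pos":[0.068,-0.238,0.15],"gripper":-1},{"turn":[0,0,0],"delta_pos":[0.068,-0.238,0.4],"gripper":-1},{"turn":[0,0,0],"delta_pos":[0.068,-0.238,0.5],"gripper":-1},{"turn":[0,0,0],"delta_pos":[0.068,-0.238,0.5],"gripper":-1},{"turn":[0,0,0],"delta_pos":[0.068,-0.238,0.5],"gripper":-1}]'
python3 - <<'E'
from h import *
st();plan([.459,-.291,.017],down(5))
E
```

```text
clock: 34.17
ee_pos: [0.4614, -0.2925, 0.1349]
ee_rot: [[-0.996, -0.086, 0.001], [-0.086, 0.996, -0.001], [-0.001, -0.001, -1.0]]
force: [-0.5, -0.0, -0.1]
finger_gap: 1.0
gripper_force: 0.0
t 34.17 p [ 0.4614 -0.2925  0.1349] yaw 4.95 z [ 0.001 -0.001 -1.   ] F [-0.5 -0.  -0.1] gap 1.0 gf 0.0 q [-0.75  0.1   1.97  0.    1.06 -2.41]
delta [0.0099, 0.0073, 0.4716] turn [-0.0002, 0.0002, -0.0001]
```

```bash
python3 -m jog '[{"turn":[0,0,0],"delta_pos":[0.009,0.006,0.2],"gripper":-1},{"turn":[0,0,0],"delta_pos":[0.009,0.006,0.38],"gripper":-1},{"turn":[0,0,0],"delta_pos":[0.009,0.006,0.46],"gripper":-1},{"turn":[0,0,0],"delta_pos":[0.009,0.006,0.471],"gripper":-1},{"turn":[0,0,0],"delta_pos":[0.009,0.006,0.471],"gripper":-0.2},{"turn":[0,0,0],"delta_pos":[0.009,0.006,0.471],"gripper":-0.2},{"turn":[0,0,0],"delta_pos":[0.009,0.006,0.471],"gripper":1},{"turn":[0,0,0],"delta_pos":[0.009,0.006,0.471],"gripper":1},{"turn":[0,0,0],"delta_pos":[0.009,0.006,0.471],"gripper":1},{"turn":[0,0,0],"delta_pos":[0.009,0.006,0.471],"gripper":1}]' 30
python3 - <<'E'
from h import *
st();s=ctrl.get_state();plan([.5657,.0695,.13],frompos=s["ee_pos"]+[0,0,0.2])
E
```

```text
clock: 35.42
ee_pos: [0.4596, -0.2918, 0.0179]
ee_rot: [[-0.996, -0.087, 0.003], [-0.087, 0.996, -0.002], [-0.002, -0.002, -1.0]]
force: [-0.0, 0.4, 6.4]
finger_gap: 0.553
gripper_force: 31.0
t 35.42 p [ 0.4596 -0.2918  0.0179] yaw 5.0 z [ 0.003 -0.002 -1.   ] F [-0.   0.4  6.4] gap 0.553 gf 31.0 q [-0.75  0.28  2.02  0.    0.83 -2.41]
delta [-0.5478, 1.4035, 0.3497] turn [0.0, 0.0, 0.0]
```

```bash
python3 -m jog '[{"turn":[0,0,0],"delta_pos":[0,0,-0.25],"gripper":1},{"turn":[0,0,0],"delta_pos":[0,0,-0.5],"gripper":1},{"turn":[0,0,0],"delta_pos":[0,0,-0.75],"gripper":1},{"turn":[0,0,0],"delta_pos":[-0.1,0.3,-0.8],"gripper":1},{"turn":[0,0,0],"delta_pos":[-0.3,0.6,-0.8],"gripper":1},{"turn":[0,0,0],"delta_pos":[-0.4,0.8,-0.8],"gripper":1},{"turn":[0,0,0],"delta_pos":[-0.5,1,-0.8],"gripper":1},{"turn":[0,0,0],"delta_pos":[-0.5,1,-0.8],"gripper":1}]'
python3 -m jog '[{"turn":[0,0,0],"delta_pos":[-0.05,0.2,0.1],"gripper":1},{"turn":[0,0,0],"delta_pos":[-0.05,0.4,0.2],"gripper":1},{"turn":[0,0,0],"delta_pos":[-0.05,0.4,0.35],"gripper":1},{"turn":[0,0,0],"delta_pos":[-0.05,0.4,0.4],"gripper":1},{"turn":[0,0,0],"delta_pos":[-0.05,0.4,0.4],"gripper":1},{"turn":[0,0,0],"delta_pos":[-0.05,0.4,0.4],"gripper":1}]'
python3 - <<'E'
from h import *
st();plan([.566,.0695,.081],down(5))
E
```

```text
clock: 36.42
ee_pos: [0.5611, -0.0277, 0.2154]
ee_rot: [[-0.996, -0.09, -0.001], [-0.09, 0.996, 0.001], [0.001, 0.001, -1.0]]
force: [0.7, -0.8, -1.3]
finger_gap: 0.558
gripper_force: 32.2
clock: 37.17
ee_pos: [0.5661, 0.0692, 0.1176]
ee_rot: [[-0.996, -0.086, 0.003], [-0.086, 0.996, -0.0], [-0.003, -0.0, -1.0]]
force: [0.1, 0.3, -1.7]
finger_gap: 0.549
gripper_force: 32.2
t 37.17 p [0.5661 0.0692 0.1176] yaw 4.93 z [ 0.003 -0.    -1.   ] F [ 0.1  0.3 -1.7] gap 0.549 gf 32.2 q [-0.06  0.18  1.93 -0.    1.03 -1.71]
delta [0.0008, 0.0013, 0.1466] turn [-0.0001, 0.0005, -0.0002]
```

```bash
python3 -m jog '[{"turn":[0,0,0],"delta_pos":[0.001,-0.001,0.08],"gripper":1},{"turn":[0,0,0],"delta_pos":[0.001,-0.001,0.12],"gripper":1},{"turn":[0,0,0],"delta_pos":[0.001,-0.001,0.147],"gripper":1},{"turn":[0,0,0],"delta_pos":[0.001,-0.001,0.147],"gripper":1},{"turn":[0,0,0],"delta_pos":[0.001,-0.001,0.15],"gripper":1}]'
python3 - <<'E'
from h import *
st()
E
```

```text
clock: 37.8
ee_pos: [0.5648, 0.0696, 0.08]
ee_rot: [[-0.996, -0.087, -0.001], [-0.087, 0.996, -0.0], [0.001, -0.0, -1.0]]
force: [-6.4, -0.6, 10.2]
finger_gap: 0.556
gripper_force: 32.9
t 37.8 p [0.5648 0.0696 0.08  ] yaw 5.01 z [-0.001 -0.    -1.   ] F [-6.4 -0.6 10.2] gap 0.556 gf 32.9 q [-0.06  0.23  1.95 -0.    0.97 -1.71]
```

```bash
python3 -m jog '[{"turn":[0,0,0],"delta_pos":[-0.004,-0.002,-0.004],"gripper":1},{"turn":[0,0,0],"delta_pos":[-0.004,-0.002,-0.004],"gripper":1},{"turn":[0,0,0],"delta_pos":[-0.004,-0.002,-0.004],"gripper":-0.5},{"turn":[0,0,0],"delta_pos":[-0.004,-0.002,-0.004],"gripper":-0.6},{"turn":[0,0,0],"delta_pos":[-0.004,-0.002,-0.004],"gripper":-0.7},{"turn":[0,0,0],"delta_pos":[-0.004,-0.002,-0.004],"gripper":-0.7},{"turn":[0,0,0],"delta_pos":[-0.004,-0.002,-0.15],"gripper":-0.7},{"turn":[0,0,0],"delta_pos":[-0.004,-0.002,-0.35],"gripper":-1},{"turn":[0,0,0],"delta_pos":[-0.004,-0.002,-0.36],"gripper":-1},{"turn":[0,0,0],"delta_pos":[-0.004,-0.002,-0.36],"gripper":-1}]'
python3 - <<'E'
from h import *
st();p=optics.camera_params("wrist");im=optics.snapshot("wrist");cv2.imwrite("pics/w10.png",im)
for k in blobs(mask(im,50,75,130,40),500)[:2]:
    c,r=cv2.minEnclosingCircle(k);print(c,r,ray(p,[c],.126),ray(p,cen(k),.126))
plan([.5495,-.283,.2],down(5))
E
```

```text
clock: 39.05
ee_pos: [0.5656, 0.0693, 0.1684]
ee_rot: [[-0.996, -0.087, 0.0], [-0.087, 0.996, -0.0], [-0.0, -0.0, -1.0]]
force: [-0.7, -0.0, -0.0]
finger_gap: 1.0
gripper_force: 0.0
t 39.05 p [0.5656 0.0693 0.1684] yaw 5.0 z [ 0. -0. -1.] F [-0.7 -0.  -0. ] gap 1.0 gf 0.0 q [-0.06  0.12  1.89 -0.    1.13 -1.71]
(258.14154052734375, 218.67384338378906) 32.044395446777344 [[0.56604129 0.06992434 0.126     ]] [[0.56599003 0.0698907  0.126     ]]
delta [0.1843, -1.3986, -0.1311] turn [0.0, -0.0003, 0.0]
```

Green is back within 1 mm. Now the yellow one.

```bash
python3 -m jog '[{"turn":[0,0,0],"delta_pos":[0,-0.3,-0.15],"gripper":-1},{"turn":[0,0,0],"delta_pos":[0.1,-0.6,-0.15],"gripper":-1},{"turn":[0,0,0],"delta_pos":[0.1,-0.8,-0.15],"gripper":-1},{"turn":[0,0,0],"delta_pos":[0.1,-1,-0.15],"gripper":-1},{"turn":[0,0,0],"delta_pos":[0.1,-1,-0.15],"gripper":-1}]'
python3 -m jog '[{"turn":[0,0,0],"delta_pos":[0.085,-0.2,0.1],"gripper":-1},{"turn":[0,0,0],"delta_pos":[0.085,-0.4,0.25],"gripper":-1},{"turn":[0,0,0],"delta_pos":[0.085,-0.4,0.3],"gripper":-1},{"turn":[0,0,0],"delta_pos":[0.085,-0.4,0.3],"gripper":-1},{"turn":[0,0,0],"delta_pos":[0.085,-0.4,0.3],"gripper":-1}]'
python3 - <<'E'
from h import *
st();plan([.549,-.2837,.0165],down(5))
E
```

```text
clock: 39.72
ee_pos: [0.5614, -0.1852, 0.2038]
ee_rot: [[-0.997, -0.082, -0.003], [-0.082, 0.997, 0.001], [0.003, 0.001, -1.0]]
force: [-0.9, 0.5, -0.0]
finger_gap: 0.999
gripper_force: 0.0
clock: 40.35
ee_pos: [0.5508, -0.282, 0.1317]
ee_rot: [[-0.996, -0.089, 0.001], [-0.089, 0.996, -0.0], [-0.001, -0.0, -1.0]]
force: [0.5, -0.0, 0.6]
finger_gap: 1.0
gripper_force: 0.0
t 40.35 p [ 0.5508 -0.282   0.1317] yaw 5.11 z [ 0.001 -0.    -1.   ] F [ 0.5 -0.   0.6] gap 1.0 gf 0.0 q [-0.64  0.26  1.8   0.    1.08 -2.3 ]
delta [0.008, -0.0059, 0.4608] turn [-0.0001, 0.0001, 0.0003]
```

```bash
python3 -m jog '[{"turn":[0,0,0],"delta_pos":[0.007,-0.005,0.2],"gripper":-1},{"turn":[0,0,0],"delta_pos":[0.007,-0.005,0.38],"gripper":-1},{"turn":[0,0,0],"delta_pos":[0.007,-0.005,0.45],"gripper":-1},{"turn":[0,0,0],"delta_pos":[0.007,-0.005,0.461],"gripper":-1},{"turn":[0,0,0],"delta_pos":[0.007,-0.005,0.461],"gripper":-0.2},{"turn":[0,0,0],"delta_pos":[0.007,-0.005,0.461],"gripper":-0.2},{"turn":[0,0,0],"delta_pos":[0.007,-0.005,0.461],"gripper":1},{"turn":[0,0,0],"delta_pos":[0.007,-0.005,0.461],"gripper":1},{"turn":[0,0,0],"delta_pos":[0.007,-0.005,0.461],"gripper":1},{"turn":[0,0,0],"delta_pos":[0.007,-0.005,0.461],"gripper":1}]' 30
python3 -m jog '[{"turn":[0,0,0],"delta_pos":[0,0,-0.2],"gripper":1},{"turn":[0,0,0],"delta_pos":[0,0,-0.45],"gripper":1},{"turn":[0,0,0],"delta_pos":[0,0,-0.65],"gripper":1},{"turn":[0,0,0],"delta_pos":[-0.1,0.3,-0.65],"gripper":1},{"turn":[0,0,0],"delta_pos":[-0.2,0.6,-0.65],"gripper":1},{"turn":[0,0,0],"delta_pos":[-0.2,0.8,-0.65],"gripper":1},{"turn":[0,0,0],"delta_pos":[-0.2,0.8,-0.45],"gripper":1},{"turn":[0,0,0],"delta_pos":[-0.2,0.8,-0.4],"gripper":1},{"turn":[0,0,0],"delta_pos":[-0.2,0.8,-0.4],"gripper":1}]'
python3 - <<'E'
from h import *
st();plan([.583,-.0773,.078],down(5))
E
```

```text
clock: 41.6
ee_pos: [0.5498, -0.2857, 0.0179]
ee_rot: [[-0.996, -0.087, 0.003], [-0.087, 0.996, -0.002], [-0.003, -0.002, -1.0]]
force: [-0.1, 0.9, 6.7]
finger_gap: 0.555
gripper_force: 31.4
clock: 42.72
ee_pos: [0.5799, -0.0817, 0.1144]
ee_rot: [[-0.996, -0.087, -0.003], [-0.087, 0.996, 0.0], [0.003, 0.001, -1.0]]
force: [-0.4, -0.7, -1.6]
finger_gap: 0.555
gripper_force: 31.7
t 42.73 p [ 0.5799 -0.0817  0.1144] yaw 4.98 z [-0.003  0.    -1.   ] F [-0.4 -0.7 -1.6] gap 0.555 gf 31.7 q [-0.31  0.22  1.89 -0.    1.04 -1.97]
delta [-0.0142, 0.0165, 0.1457] turn [0.0001, -0.0004, -0.0001]
```

```bash
python3 -m jog '[{"turn":[0,0,0],"delta_pos":[-0.017,0.016,0.04],"gripper":1},{"turn":[0,0,0],"delta_pos":[-0.017,0.016,0.09],"gripper":1},{"turn":[0,0,0],"delta_pos":[-0.017,0.016,0.12],"gripper":1},{"turn":[0,0,0],"delta_pos":[-0.017,0.016,0.134],"gripper":1},{"turn":[0,0,0],"delta_pos":[-0.017,0.016,0.138],"gripper":1},{"turn":[0,0,0],"delta_pos":[-0.017,0.016,0.138],"gripper":1}]'
python3 - <<'E'
from h import *
st()
E
```

```text
clock: 43.48
ee_pos: [0.5849, -0.0769, 0.0814]
ee_rot: [[-0.996, -0.087, 0.0], [-0.087, 0.996, -0.0], [-0.0, -0.0, -1.0]]
force: [-0.8, -0.1, -1.5]
finger_gap: 0.557
gripper_force: 31.7
t 43.48 p [ 0.5849 -0.0769  0.0814] yaw 5.0 z [ 0. -0. -1.] F [-0.8 -0.1 -1.5] gap 0.557 gf 31.7 q [-0.3   0.27  1.89 -0.    0.98 -1.96]
```

Lower 2 mm with x −1 mm, release and rise.

```bash
python3 -m jog '[{"turn":[0,0,0],"delta_pos":[0.004,-0.001,0.004],"gripper":1},{"turn":[0,0,0],"delta_pos":[0.004,-0.001,0.008],"gripper":1},{"turn":[0,0,0],"delta_pos":[0.004,-0.001,0.008],"gripper":1},{"turn":[0,0,0],"delta_pos":[0.004,-0.001,0.008],"gripper":-0.5},{"turn":[0,0,0],"delta_pos":[0.004,-0.001,0.008],"gripper":-0.6},{"turn":[0,0,0],"delta_pos":[0.004,-0.001,0.008],"gripper":-0.7},{"turn":[0,0,0],"delta_pos":[0.004,-0.001,0.008],"gripper":-0.7},{"turn":[0,0,0],"delta_pos":[0.004,-0.001,-0.15],"gripper":-0.7},{"turn":[0,0,0],"delta_pos":[0.004,-0.001,-0.35],"gripper":-1},{"turn":[0,0,0],"delta_pos":[0.004,-0.001,-0.38],"gripper":-1},{"turn":[0,0,0],"delta_pos":[0.004,-0.001,-0.38],"gripper":-1}]'
python3 - <<'E'
from h import *
st();p=optics.camera_params("wrist");im=optics.snapshot("wrist");cv2.imwrite("pics/w11.png",im)
for k in blobs(mask(im,22,34,150,40),500)[:2]:
    c,r=cv2.minEnclosingCircle(k);print(c,r,ray(p,[c],.126),ray(p,cen(k),.126))
E
```

```text
clock: 44.85
ee_pos: [0.5839, -0.0773, 0.1766]
ee_rot: [[-0.996, -0.087, 0.001], [-0.087, 0.996, -0.0], [-0.001, -0.0, -1.0]]
force: [-0.9, -0.4, -0.7]
finger_gap: 1.0
gripper_force: 0.0
t 44.85 p [ 0.5839 -0.0773  0.1766] yaw 5.0 z [ 0.001 -0.    -1.   ] F [-0.9 -0.4 -0.7] gap 1.0 gf 0.0 q [-0.3   0.15  1.84 -0.    1.15 -1.96]
(258.3291015625, 214.3755645751953) 31.13875389099121 [[ 0.58432383 -0.07648089  0.126     ]] [[ 0.58425905 -0.0765539   0.126     ]]
```

```bash
python3 -m jog '[{"turn":[0,0,0],"delta_pos":[0,0,-0.3],"gripper":-1},{"turn":[0,0,0],"delta_pos":[0.1,-0.5,-0.5],"gripper":-1},{"turn":[0,0,0],"delta_pos":[0.2,-0.8,-0.5],"gripper":-1},{"turn":[0,0,0],"delta_pos":[0.2,-1,-0.5],"gripper":-1},{"turn":[0,0,0],"delta_pos":[0.2,-1,-0.5],"gripper":-1},{"turn":[0,0,0],"delta_pos":[0.2,-1,-0.5],"gripper":-1},{"turn":[0,0,0],"delta_pos":[0.2,-1,-0.5],"gripper":-1}]'
python3 - <<'E'
from h import *
np.set_printoptions(suppress=True,precision=4)
st();p=optics.camera_params("top");b=optics.snapshot("top");a=cv2.imread("pics/top0.png")
for nm,h0,h1,s in(("y",22,32,150),("g",50,75,130)):
    for im in(a,b):
        k=blobs(mask(im,h0,h1,s,40,(180,165,265,210)),30)[0];print(nm,cv2.contourArea(k),ray(p,cen(k),.126)[0])
s=optics.snapshot("side")
cv2.imwrite("pics/end.png",np.hstack([cv2.resize(b[160:260,115:275],(400,300),interpolation=cv2.INTER_CUBIC),cv2.resize(s[110:230,140:300],(400,300),interpolation=cv2.INTER_CUBIC)]))
E
```

```text
clock: 45.78
ee_pos: [0.5551, -0.3308, 0.2988]
ee_rot: [[-0.996, -0.085, -0.003], [-0.085, 0.996, 0.003], [0.002, 0.003, -1.0]]
force: [-0.5, 1.1, 0.1]
finger_gap: 1.004
gripper_force: 0.0
t 45.77 p [ 0.5551 -0.3308  0.2988] yaw 4.9 z [-0.003  0.003 -1.   ] F [-0.5  1.1  0.1] gap 1.004 gf 0.0 q [-0.69  0.18  1.58  0.    1.39 -2.35]
y 179.0 [ 0.5842 -0.0778  0.126 ]
y 176.5 [ 0.5862 -0.0771  0.126 ]
g 178.0 [0.568  0.0681 0.126 ]
g 176.0 [0.568  0.0686 0.126 ]
```

View pics/end.png

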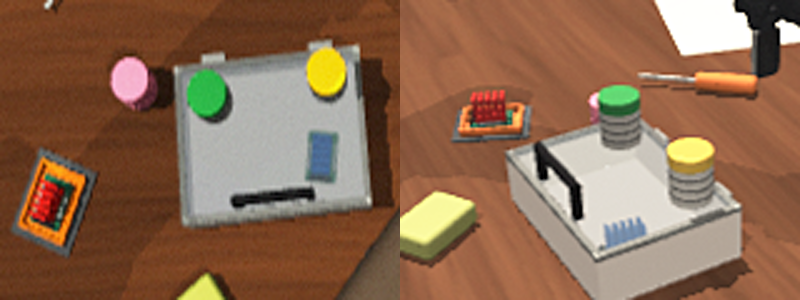

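The lid is shut, both tins are upright within 2 mm of their starting spots, and the red module lies in the cradle. I hand the job in.

```bash
python3 -c "
from rig import ctrl
print(ctrl.job_done())"
```

```text
the job is handed in; nothing more can be done
None
```

I handed the job in at about 46 s: the red module lies flat and lengthwise in the cradle, the blue module is still in the box, the lid is fully shut, and both tins are upright on it — green within about 1 mm of where it started, yellow about 2 mm off, which I left uncorrected.

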